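Harmonicas to dry, air set and locked

TASK

Put the washed harmonicas up to dry: lay every harmonica from the ledge flat in the open aluminium case, one lengthwise in each bay, down between the ribs, and set the tapered stopper upright and fully home in the neck of the open glass jar. Only when all that is done, turn the air regulator's knob until its white pointer meets the black mark on the dial, then slide the clear lock fully over the knob to its stop. Leave the pick dispenser, bamboo peg, clothespin and closed jar where they are.

Things in the scene. Friction and masses are not known exactly. Their poses are not given: they have to be found in the camera images.
- harm1_center (a point): Centre (half-way up) of a harmonica, a metal-covered block 100 long (its x) x 28 wide (its y) x 26 mm high (its z), about 120 g, lying flat on the ledge with its centre 13 mm up. Three to five such harmonicas are present; an absent one reads None.
- harm2_center (a point): Centre (half-way up) of a harmonica, a metal-covered block 100 long (its x) x 28 wide (its y) x 26 mm high (its z), about 120 g, lying flat on the ledge with its centre 13 mm up. Three to five such harmonicas are present; an absent one reads None.
- harm3_center (a point): Centre (half-way up) of a harmonica, a metal-covered block 100 long (its x) x 28 wide (its y) x 26 mm high (its z), about 120 g, lying flat on the ledge with its centre 13 mm up. Three to five such harmonicas are present; an absent one reads None.
- harm4_center (a point): Centre (half-way up) of a harmonica, a metal-covered block 100 long (its x) x 28 wide (its y) x 26 mm high (its z), about 120 g, lying flat on the ledge with its centre 13 mm up. Three to five such harmonicas are present; an absent one reads None.
- harm5_center (a point): Centre (half-way up) of a harmonica, a metal-covered block 100 long (its x) x 28 wide (its y) x 26 mm high (its z), about 120 g, lying flat on the ledge with its centre 13 mm up. Three to five such harmonicas are present; an absent one reads None.
- case: Open aluminium case fixed to the ledge, 150 (x) x 304 (y) x 24 mm high, walls 4 mm; origin: middle of its underside. Inner floor 6 mm up. Six wooden ribs along x, 6 mm wide and high, make five bays side by side along y, each 142 x 48 mm clear, 54 mm apart middle to middle, for one harmonica lengthwise each. Fixed lid folded back beyond the +x wall, rising from 20 to 65 mm.
- bay1 (a point): Middle of the floor of bay 1 of 5 (bay 1 at the case's -y end), 6 mm above the ledge; axes as the case.
- bay2 (a point): Middle of the floor of bay 2 of 5 (bay 1 at the case's -y end), 6 mm above the ledge; axes as the case.
- bay3 (a point): Middle of the floor of bay 3 of 5 (bay 1 at the case's -y end), 6 mm above the ledge; axes as the case.
- bay4 (a point): Middle of the floor of bay 4 of 5 (bay 1 at the case's -y end), 6 mm above the ledge; axes as the case.
- bay5 (a point): Middle of the floor of bay 5 of 5 (bay 1 at the case's -y end), 6 mm above the ledge; axes as the case.
- jar_mouth (a point): Middle of the mouth of the open green glass jar, at rim height 85 mm over the ledge, z up. The jar is fixed by a strap: body 72 mm across, neck 50 mm outside and 42 mm inside for the top 19 mm.
- stopper_center (a point): Middle of the stopper, 35 mm above its foot, z up its axis. Stands upright on the ledge, 70 mm tall, 60 g: a cork taper 28 mm long, 26 mm across at the foot and 38 mm at its top; a cork flange 54 mm across, 8 mm thick; a round wooden handle on top, 24 mm across, 34 mm tall. Home in the jar, the flange lies on the rim and this point is 7 mm above the mouth.
- knob_grip (a point): On the upright axis of the regulator knob, 41 mm above the ledge, at gripping height; turns with the knob. The grip is a black bar 60 mm long (its y, +y to the pointer) x 18 mm wide (its x), from 25 to 53 mm above the ledge, on a disc 68 mm across. The regulator is a grey plate 270 x 150 x 14 mm fixed to the ledge.
- knob (a joint): Angle of the knob in rad, growing clockwise seen from above; stops at -0.2 and 3.6; light friction (0.06 N m), stays where left. When it equals the mark's angle the pointer meets the mark.
- mark (a joint): Angle of the black mark on the dial in rad, same zero and sense as the knob's. It differs from start to start and does not move.
- pointer_tip (a point): Point 45 mm from the knob's axis, just beyond the white pointer (the end of the grip bar with the white line).
- mark_tip (a point): Inner tip of the black mark on the dial plate, 45 mm from the knob's axis.
- lock (a joint): Travel in m of the lock, a clear acrylic hood on aluminium legs (90 mm along its travel, 146 mm wide, top 59 mm above the ledge) on rails: 0 is fully open, 0.135 is its stop, right over the knob. It slides with 2 N of friction and stays where left.
- lock_tab (a point): Middle of the aluminium tab on top of the lock: 16 mm (x, the direction of travel) x 50 mm (y) x 30 mm tall, from 59 to 89 mm above the ledge. The lock travels towards its own -x, towards the knob.
- dispenser: Clear acrylic pick dispenser, 60 x 60 x 108 mm; leave alone. Origin under its middle.
- bamboo_peg: Bamboo tuning peg about 104 mm long lying on the ledge; leave alone.
- clothespin: White plastic clothespin 80 mm long; leave alone.
- closed_jar: Small closed glass jar 60 mm across, 80 mm tall; leave alone. Origin under its middle.
Mind the look-alikes: they are no part of the job. Leave any pink or red look-alike of the part that bears harm3_center alone.

How it is judged:
On the way, in this order (a step that is already met when the one before it is completed fails the run):
1. every harmonica lies in a bay of the case and the stopper is home in the jar (x of harm1_center in the frame of case between -0.071 and 0.071 m and y of harm1_center in the frame of case between -0.135 and 0.135 m and z of harm1_center in the frame of case between 0.014 and 0.0225 m and angle between the x axis of each of harm1_center, harm2_center, harm3_center, harm4_center, harm5_center and the x axis of case, either way round below 0.35 rad and angle between the z axis of each of harm1_center, harm2_center, harm3_center, harm4_center, harm5_center and the z axis of case, either way round below 0.15 rad and x of harm2_center in the frame of case between -0.071 and 0.071 m and y of harm2_center in the frame of case between -0.135 and 0.135 m and z of harm2_center in the frame of case between 0.014 and 0.0225 m and x of harm3_center in the frame of case between -0.071 and 0.071 m and y of harm3_center in the frame of case between -0.135 and 0.135 m and z of harm3_center in the frame of case between 0.014 and 0.0225 m and x of harm4_center in the frame of case between -0.071 and 0.071 m and y of harm4_center in the frame of case between -0.135 and 0.135 m and z of harm4_center in the frame of case between 0.014 and 0.0225 m and x of harm5_center in the frame of case between -0.071 and 0.071 m and y of harm5_center in the frame of case between -0.135 and 0.135 m and z of harm5_center in the frame of case between 0.014 and 0.0225 m and horizontal distance between stopper_center and jar_mouth below 0.007 m and z of stopper_center in the frame of jar_mouth between 0.002 and 0.011 m and angle between stopper_center's own z axis and vertical below 0.12 rad), for 0.2 s.
2. the knob's pointer is at the mark (horizontal distance between pointer_tip and mark_tip below 0.006 m), for 0.2 s.
3. the lock is over the knob, the pointer still at the mark (horizontal distance between pointer_tip and mark_tip below 0.006 m and value of joint lock above 0.123 m), for 0.2 s.
At the end, for the whole second after the job is handed in: Every harmonica flat (0.15 rad) and lengthwise (0.35 rad) on a bay floor; stopper within 7 mm of the neck axis, upright (0.12 rad), flange within 4 mm of the rim; pointer tip within 6 mm of the mark tip; lock at 0.123 m or more of 0.135; harmonicas and stopper at rest (all of step 1 and all of step 3 and linear speed of each of harm1, harm2, harm3, harm4, harm5, stopper below 0.02 m/s); the robot touches nothing.
It fails at once if the dispenser is displaced by more than 3 cm (distance of dispenser from where it was at the start of the episode above 0.03 m).
It fails at once if the bamboo peg is displaced by more than 3 cm (distance of bamboo_peg from where it was at the start of the episode above 0.03 m).
It fails at once if the clothespin is displaced by more than 3 cm (distance of clothespin from where it was at the start of the episode above 0.03 m).
It fails at once if the closed jar is displaced by more than 3 cm (distance of closed_jar from where it was at the start of the episode above 0.03 m).
Of harm1, harm2, harm3, harm4, harm5 only 3 to 5 are there at a start; the rules pass over those that are not, and their reading is None.
At some moment in a run one of harm1, harm2, harm3, harm4, harm5 may be knocked a few centimetres aside while the robot is not near it.
It also fails if it takes over 210 s, if anything falls off the work surface, if the arm or the gripper's body presses on something with over 40 N, if the wrist force passes 120 N, or if a joint passes its speed limit or range.

ROBOT

A 7-joint arm with a two-finger parallel gripper is mounted at the origin on the work surface. World frame = base frame: x ahead of the robot, y to its left, z up, the work surface at z = 0. Lengths are in m, angles in rad, forces in N, time in s.
With the tool pointing down it reaches from about 0.35 to 0.9 m from the base axis. Payload 19.9 kg.
Tool frame: the origin (TCP) lies between the finger pads; the fingertips stand 17 mm ahead of it and the grasp point (between the pads) lies 2 mm behind it; z points along the fingers, y is the direction in which the jaws open and shut (so a half turn about z gives the same grasp; the last joint's range is limited). The gripper opens to 94 mm and grips with 3 to 60 N. Pads are 16 mm wide; open, the fingers measure 119 mm over their backs; the gripper's body (75 mm by 177 mm) begins 78 mm behind the grasp point.
Start: joints at [-1.325, 0.417, -0.01, 1.614, 0.005, 1.111, -0.053], TCP at [0.177, 0.599, 0.222] pointing down, gripper open.
Joint ranges: [-2.81, 2.81], [-0.39, 2.02], [-1.27, 1.25], [0.06, 2.57], [-1.19, 4.33], [0.19, 2], [-2.82, 2.82]. Speed limits (rad/s): [1.89, 1.89, 2.39, 2.39, 3.01, 3.01, 3.01].

INTERFACE

Orientations are given as a unit quaternion [x, y, z, w].
In Python, from cell import ctrl gives the robot as it stands. The module is installed in compiled form; this text tells all that it offers.
- The arm moves only by the shell command python3 -m handwheel 'ROWS'. ROWS is JSON, a list of rows, each a list of 7 numbers: the finger opening in cm, from 0 to 9.4, then the shift along the tool's x, y, z in cm, then the turn, a rotation vector about the tool's x, y, z in rad. A call has 1 to 20 rows; each row is the pose to reach, as a shift and turn from the pose commanded when the call began, along the tool's axes at that moment; what a row does not reach only later rows make up. A row lasts 1/8 s, in which the tool goes at most 62.5 mm and 10.7 degrees, less where a joint would pass 70% of its speed; a pose out of reach is approached as far as the arm can. A call with a gripper value outside its range is refused whole. The fingers move at their own pace and stop on an object; the grip force is fixed at half the most. Time passes only in rows, so rows that repeat a pose let the fingers close. It gives the time, the measured TCP pose, the force and the opening at its end, in the units of the state.
- ctrl.get_obs(): the state, without advancing time (a new reading comes with each control period).
- ctrl.read_camera(name): name is "side" or "top"; returns (picture, depth): 384x512x3 uint8, blue, green, red; 384x512 float32, m along the optical axis (not along the pixel's ray), 0 where there is no reading.
- ctrl.camera_info(name): a dict with "intrinsics" (3x3 intrinsics, pixels), "origin" and "rotation" of the camera in the world. Camera axes: x right, y down, z forward; pixel columns grow to the right and rows downward; lengths in m; the calibration is good to about 2 mm. A picture is of the moment at which its call begins. camera_info takes no time and is no camera call.
- ctrl.job_done(): hands the job in, once; it reports no verdict.
Trained networks look in the newest picture that a camera, given by its name, has taken for a name from the list of things; names that differ only in an ending like _2 or _b are one class to them, and where a whole thing is asked for, a point or a joint stands for the part that bears it (a point fixed in the world has none). Each returns a list of dicts, best first, with "conf" (0 to 1); they miss things now and then, are a little off and sometimes report something else, mostly with a low value. They report only what shows in the picture. A call takes as long as a camera call. They do not tell look-alikes from the thing itself.
- ctrl.spot_in(camera, name): "pixel" ([row, column] in pixels, amid what is visible of it).
- ctrl.outline_of(camera, name): "mask" (384x512 bool, what is visible of it) and "pixel" ([row, column] in pixels, amid what is visible of it).
The state is a dict: "t": time; "joints": joint angles; "joint_vel": joint speeds; "effort": joint torques, N m; "position": TCP position; "ee_rot": TCP orientation; "force": force on the tool from outside, world axes, zero at the start; "moment": the same for the moment, N m; "finger_gap": finger opening in m.
Only numpy, scipy, OpenCV 4.12 (cv2) and the standard library are available. Lean on these libraries where they do the work, as an engineer would, in place of code of your own. Each camera call takes 0.05 s, during which the arm holds its last target.

## Working session

There is one attempt and no reset: what is moved stays moved. The work goes in short steps, Python scripts to look and compute and a shell command to move; the robot and the scene stay as the last step left them, time stands still between calls to the robot, and variables do not carry over. Pictures are saved under pics/ and viewed, and the job is handed in when it is done.

```bash
mkdir -p pics
cat > h.py <<'E'
from cell import ctrl
import numpy as np, cv2
def cam(n):
    i=ctrl.camera_info(n); return np.array(i["intrinsics"]),np.array(i["origin"]),np.array(i["rotation"])
def px2w(n,r,c,d):
    K,o,R=cam(n); p=np.array([(c-K[0,2])/K[0,0]*d,(r-K[1,2])/K[1,1]*d,d]); return o+R@p
def px2z(n,r,c,z):
    K,o,R=cam(n); v=R@np.array([(c-K[0,2])/K[0,0],(r-K[1,2])/K[1,1],1.]); return o+v*(z-o[2])/v[2]
def w2px(n,p):
    K,o,R=cam(n); q=R.T@(np.array(p)-o); return (K[1,1]*q[1]/q[2]+K[1,2],K[0,0]*q[0]/q[2]+K[0,2])
def cloud(n,D):
    K,o,R=cam(n); r,c=np.mgrid[0:384,0:512]; P=np.stack([(c-K[0,2])/K[0,0]*D,(r-K[1,2])/K[1,1]*D,D],-1); return P@R.T+o
E
python3 - <<'E'
from h import *
np.set_printoptions(precision=3,suppress=True)
o=ctrl.get_obs(); print({k:np.round(v,3) for k,v in o.items()})
for n in("top","side"):
    I,D=ctrl.read_camera(n); cv2.imwrite(f"pics/{n}0.png",cv2.resize(I,(768,576),interpolation=cv2.INTER_CUBIC)); cv2.imwrite(f"pics/raw_{n}0.png",I);np.save(f"{n}0.npy",D)
    print(n,cam(n))
E
```

```text
{'t': np.float64(0.0), 'joints': array([-1.325,  0.418, -0.01 ,  1.614,  0.005,  1.111, -0.053]), 'joint_vel': array([-0.   ,  0.002,  0.   ,  0.001, -0.001, -0.003,  0.001]), 'effort': array([ -0.   , -85.124,   0.638, -42.599,  -0.049,   0.019,   0.   ]), 'position': array([0.177, 0.599, 0.222]), 'ee_rot': array([ 0.143,  0.99 , -0.001, -0.   ]), 'force': array([-0.535,  0.195,  0.167]), 'moment': array([-0.021, -0.023,  0.012]), 'finger_gap': np.float64(0.094)}
top (array([[392.567,   0.   , 252.646],
       [  0.   , 392.567, 196.065],
       [  0.   ,   0.   ,   1.   ]]), array([ 0.293, -0.05 ,  1.235]), array([-0.675,  0.731, -0.076,  0.067]))
side (array([[438.634,   0.   , 255.465],
       [  0.   , 438.634, 186.766],
       [  0.   ,   0.   ,   1.   ]]), array([ 0.265, -0.998,  0.91 ]), array([ 0.897, -0.133,  0.056, -0.417]))
```

```bash
sed -i 's/np.array(i\["rotation"\])/Rot.from_quat(i["rotation"]).as_matrix()/; s/^import numpy.*/&\nfrom scipy.spatial.transform import Rotation as Rot/' h.py
```

```text
(no output)
```

View pics/top0.png

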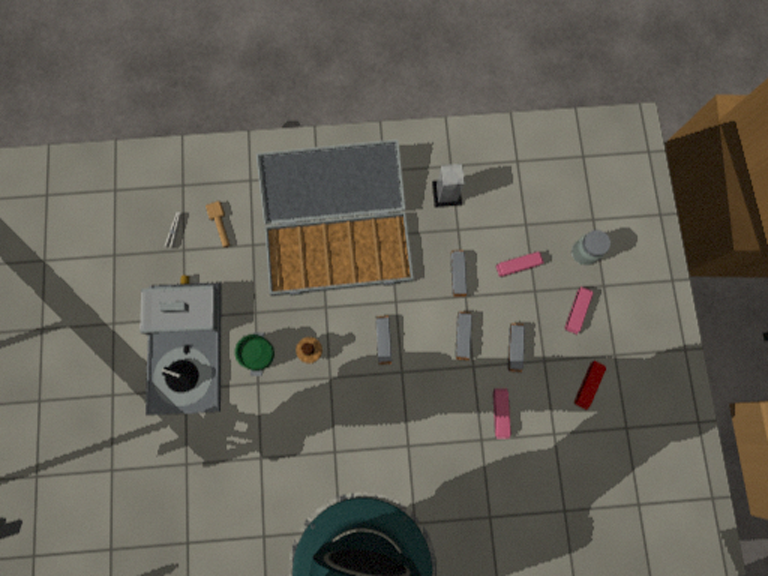

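View pics/side0.png

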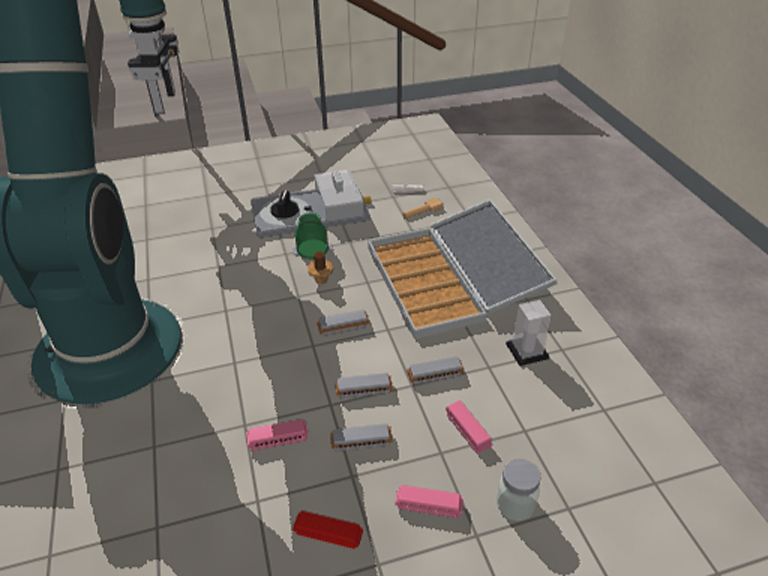

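Both pictures show the same scene. Top-picture positions are in the 768-wide view as (col,row). There are four grey harmonicas at (383,340), (463,335), (516,346) and (458,273). The pink and red look-alikes are at (520,264), (579,310), (590,385) and (502,413). The case is at (340,255), the green jar at (255,352), the stopper at (309,349), the knob at (180,375) and the lock at (178,308).

```bash
cat > m.py <<'E'
from h import *
np.set_printoptions(precision=4,suppress=True)
for n in ("top","side"):
    I,D=ctrl.read_camera(n); P=cloud(n,D)
    for nm in ("harm1_center","case","stopper_center","knob_grip","lock_tab","jar_mouth","mark_tip","pointer_tip"):
        try:
            L=ctrl.outline_of(n,nm)
        except Exception as e: print(n,nm,"err",e); continue
        for q in L:
            m=q["mask"]&(D>0); pts=P[m]
            if len(pts)<5: continue
            z=np.percentile(pts[:,2],90); t=pts[pts[:,2]>z-0.008] if nm!="case" else pts
            rr,cc=np.nonzero(m); col=I[m].mean(0)
            rect=cv2.minAreaRect((t[:,:2]*1000).astype(np.float32))
            print(n,nm,round(q["conf"],2),np.round(q["pixel"],1),"z90",round(z,4),"rect",np.round(rect[0],1),np.round(rect[1],1),round(rect[2],1),"col",col.round(),len(pts))
E
python3 m.py
```

```text
top harm1_center 0.58 [223.7 309.6] z90 0.0279 rect [ 440.9 -244. ] [25.9 91.2] 83.3 col [111. 110. 108.] 230
top case 0.79 [144.9 219.4] z90 0.0551 rect [728.6   9.2] [339.8 323.5] 1.3 col [71. 87. 99.] 9146
top stopper_center 0.77 [235.5 205.2] z90 0.0688 rect [433.   76.2] [20.9 21.8] 86.9 col [ 43.  73. 102.] 252
top stopper_center 0.33 [226.5 255.5] z90 0.0284 rect [444.9 -77. ] [27.5 91.4] 88.6 col [104. 104. 103.] 260
top knob_grip 0.71 [250.7 122.5] z90 0.0543 rect [402.4 338.7] [57.4 17.6] 67.4 col [22. 23. 23.] 365
top knob_grip 0.5 [144.3 144.5] z90 0.0179 rect [724.2 258. ] [104.2  33. ] 15.0 col [ 68. 105. 134.] 204
top lock_tab 0.81 [206.8 119.8] z90 0.0633 rect [535.7 336.3] [146.9  90.4] 88.3 col [121. 124. 123.] 1492
top jar_mouth 0.76 [235.6 171.7] z90 0.0823 rect [437.6 187.5] [47.3 49.5] 85.6 col [45. 72. 38.] 576
top pointer_tip 0.8 [253.6 121.1] z90 0.054 rect [402.9 339.7] [59.7 17.6] 67.4 col [28. 29. 29.] 420
side harm1_center 0.56 [257.8 239. ] z90 0.0282 rect [ 441.9 -247.2] [31.6 97.5] 78.4 col [114. 114. 120.] 499
side case 0.94 [178.3 306. ] z90 0.0572 r
[... 315 characters left out ...]
71 rect [815.9   7.2] [ 97.9 309. ] 0.6 col [101. 114. 127.] 6727
side stopper_center 0.66 [177.7 211.4] z90 0.0693 rect [434.4  73. ] [21.5 22. ] 2.9 col [ 50.  76. 105.] 237
side knob_grip 0.73 [137. 189.] z90 0.0541 rect [402.4 334.6] [55.2 18.6] 65.8 col [35. 34. 35.] 200
side lock_tab 0.79 [128.6 227. ] z90 0.0642 rect [537.  337.7] [155.6  90.7] 87.8 col [148. 147. 148.] 814
side lock_tab 0.25 [178.9 307.2] z90 0.0571 rect [815.9   8.1] [ 97.9 310.8] 0.6 col [101. 114. 127.] 6810
side jar_mouth 0.68 [160.3 205.5] z90 0.0792 rect [437.1 147.1] [133.3  45.8] 89.6 col [58. 83. 50.] 579
side pointer_tip 0.61 [138.7 186.9] z90 0.0537 rect [403.6 337.7] [62.  19.1] 66.2 col [43. 42. 43.] 230
```

```bash
cat > seg.py <<'E'
from h import *
np.set_printoptions(precision=4,suppress=True)
def harms(n):
    I,D=ctrl.read_camera(n); P=cloud(n,D)
    m=((P[...,2]>0.018)&(P[...,2]<0.034)&(D>0)&(P[...,0]>0.3)&(P[...,0]<.75)&(P[...,1]<0.05)).astype(np.uint8)
    k,lab,st,ce=cv2.connectedComponentsWithStats(m,connectivity=4)
    for i in range(1,k):
        if st[i,4]<60: continue
        mm=lab==i; pts=P[mm]; t=pts[pts[:,2]>.022]
        if len(t)<30: continue
        rect=cv2.minAreaRect((t[:,:2]*1000).astype(np.float32)); b,g,r=I[mm].mean(0)
        (w,h),a=rect[1],rect[2]
        yaw=a if w>h else a-90
        print(n,"px",ce[i][::-1].round(),"ctr",np.round(rect[0],1),"mean",(t[:,:2].mean(0)*1000).round(1),"size",np.round(rect[1],1),"longaxis yaw",round(yaw,1),"z",round(np.median(t[:,2]),4),"bgr",int(b),int(g),int(r), "RED" if r>1.3*g else "grey")
if __name__=="__main__":
    for n in("top","side"): harms(n)
E
python3 seg.py
python3 - <<'E'
from h import *
I=cv2.imread("pics/raw_top0.png")
cv2.imwrite("pics/knob0.png",cv2.resize(I[180:285,80:220],None,fx=5,fy=5,interpolation=cv2.INTER_CUBIC))
cv2.imwrite("pics/harmc.png",cv2.resize(I[150:300,240:420],None,fx=4,fy=4,interpolation=cv2.INTER_CUBIC))
D=np.load("top0.npy");P=cloud("top",D)
# case: rim z~0.024
m=(abs(P[...,2]-.024)<.004)&(P[...,0]>.5)&(P[...,0]<.68)&(P[...,1]>-.2)&(P[...,1]<.22)
pts=P[m]; print(cv2.minAreaRect((pts[:,:2]*1000).astype(np.float32)),len(pts))
m=(abs(P[...,2]-.0)<.03)&(P[...,0]>.5)&(P[...,0]<.70)&(P[...,1]>-.2)&(P[...,1]<.22)
for x in np.arange(.5,.72,.01):
    s=(abs(P[...,0]-x)<.004)&(abs(P[...,1]-.02)<.02)&(D>0); print(round(x,3),np.median(P[s][:,2]).round(4),end=' | ')
print()
for y in np.arange(-.2,.2,.005):
    s=(abs(P[...,0]-.6)<.03)&(abs(P[...,1]-y)<.0025)&(D>0); print(round(y,3),np.median(P[s][:,2]).round(4),end=' | ')
E
```

```text
top px [139. 240.] ctr [730.6 -56.9] mean [731.9 -49.5] size [210.6  80.6] longaxis yaw 72.3 z 0.0284 bgr 91 92 89 grey
top px [185. 251.] ctr [574.1 -65.4] mean [580.2 -74.1] size [ 76.8 212.2] longaxis yaw -64.5 z 0.0239 bgr 99 104 101 grey
top px [182. 306.] ctr [ 575. -248.] mean [ 574.1 -247.7] size [27.9 89.1] longaxis yaw -2.8 z 0.0256 bgr 107 107 105 grey
top px [176. 346.] ctr [ 584.6 -380.3] mean [ 583.7 -379.5] size [28. 92.] longaxis yaw -78.1 z 0.0253 bgr 101 81 158 RED
top px [207. 386.] ctr [ 475.7 -491.7] mean [ 475.4 -491.9] size [29.3 90.1] longaxis yaw -28.1 z 0.0252 bgr 102 81 159 RED
top px [223. 309.] ctr [ 440.8 -243.7] mean [ 440.7 -243.4] size [28.3 90.9] longaxis yaw -8.2 z 0.0256 bgr 107 107 106 grey
top px [227. 255.] ctr [443.9 -77.2] mean [443.8 -77.4] size [27.7 93.9] longaxis yaw -0.9 z 0.0254 bgr 101 102 100 grey
top px [231. 344.] ctr [ 407.6 -350.2] mean [ 406.8 -349.8] size [27.8 91.7] longaxis yaw -10.2 z 0.0253 bgr 98 98 97 grey
top px [253. 395.] ctr [ 326.5 -497.4] mean [ 328.6 -497.6] size [26.9 75.9] longaxis yaw -32.3 z 0.0253 bgr 5 7 80 RED
[... 2293 characters left out ...]
04 0.0044 | -0.035 0.0055 | -0.03 0.005 | -0.025 0.0115 | -0.02 0.0068 | -0.015 0.0053 | -0.01 0.0046 | -0.005 0.0051 | 0.0 0.0056 | 0.005 0.0055 | 0.01 0.006 | 0.015 0.0044 | 0.02 0.0056 | 0.025 0.0056 | 0.03 0.0104 | 0.035 0.0061 | 0.04 0.0053 | 0.045 0.0059 | 0.05 0.0049 | 0.055 0.0051 | 0.06 0.0053 | 0.065 0.0046 | 0.07 0.0047 | 0.075 0.0056 | 0.08 0.0057 | 0.085 0.0115 | 0.09 0.0058 | 0.095 0.0058 | 0.1 0.0054 | 0.105 0.0047 | 0.11 0.0057 | 0.115 0.0054 | 0.12 0.0051 | 0.125 0.0056 | 0.13 0.0058 | 0.135 0.0079 | 0.14 0.0104 | 0.145 0.0062 | 0.15 0.0095 | 0.155 0.024 | 0.16 0.0003 | 0.165 0.0001 | 0.17 -0.0006 | 0.175 -0.0002 | 0.18 -0.001 | 0.185 -0.0012 | 0.19 -0.0004 | 0.195 -0.0006 |
```

Run:
```python
from h import *
from scipy.optimize import minimize
for n in ("top","side"):
    D=np.load(n+"0.npy");P=cloud(n,D)
    m=(P[...,2]>.0085)&(P[...,2]<.014)&(P[...,0]>.58)&(P[...,0]<.69)&(P[...,1]>-.13)&(P[...,1]<.135)
    p=P[m]
    # periodic fit: y = y0 + tan(a) (x-.635) + 54mm*k ; 
    best=max(((np.abs(np.exp(2j*np.pi*(p[:,1]-np.tan(a)*(p[:,0]-.635))/.054).mean())),a) for a in np.radians(np.arange(-6,6,.05)))
    a=best[1]; ph=np.angle(np.exp(2j*np.pi*(p[:,1]-np.tan(a)*(p[:,0]-.635))/.054).mean())/2/np.pi*.054
    print(n,len(p),best[0],"yaw deg",np.degrees(a),"rib phase mm at x=.635",ph*1000)
    m=(P[...,2]>.018)&(P[...,2]<.030)&(P[...,0]>.5)&(P[...,0]<.60)&(P[...,1]>-.14)&(P[...,1]<.14)
    q=P[m]; f=np.polyfit(q[:,1],q[:,0],1); print("front wall x=",f, "at y=0", len(q), "yaw", -np.degrees(np.arctan(f[0])), q[:,0].std())
```

```text
top 415 0.3653109373979013 yaw deg 1.4499999999999735 rib phase mm at x=.635 -22.49475542898756
front wall x= [-0.02846586  0.56482069] at y=0 159 yaw 1.6305331987982121 0.003133665150724915
side 638 0.20396845939135475 yaw deg 3.599999999999966 rib phase mm at x=.635 -24.968825376579794
front wall x= [-0.02702078  0.56572022] at y=0 142 yaw 1.547800261297573 0.003051776077754757
```

View pics/knob0.png

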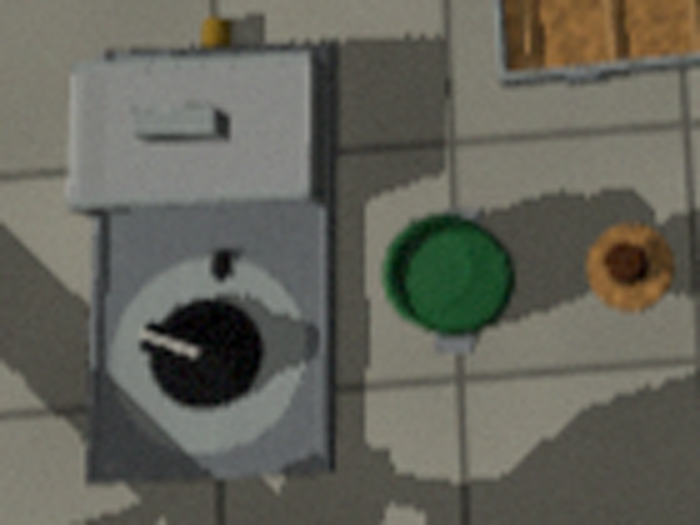

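View pics/harmc.png

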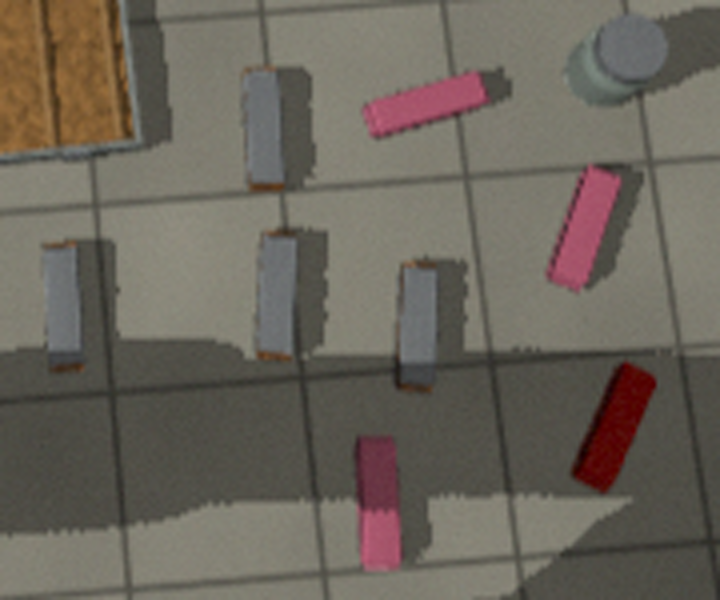

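The enlarged crop confirms it. The four grey metal blocks with brown ends, at crop (62,305), (276,295), (417,325) and (262,128), match the description. The three pink and one red block are the look-alikes, so I'll leave them. The white pointer is at the left of the knob and the black mark is ahead of it (+x).

```bash
cat > mv.py <<'E'
# usage: mv.py x y z jaw_azimuth_deg   (mm): shift in tool axes (cm) and turn
import sys
from h import *
o=ctrl.get_obs(); R=Rot.from_quat(o["ee_rot"]); M=R.as_matrix()
az=np.degrees(np.arctan2(M[1,1],M[0,1]))
print("t",round(float(o["t"]),2),"pos mm",np.round(np.array(o["position"])*1000,1),"jaw az",round(az,2),"tilt",np.degrees(np.arccos(-M[2,2])).round(2),"gap",round(float(o["finger_gap"])*1000,1),"F",np.round(o["force"],1),"j",np.round(o["joints"],2))
if len(sys.argv)>4:
    x,y,z,a=map(float,sys.argv[1:5])
    d=M.T@(np.array([x,y,z])/1000-np.array(o["position"]))*100
    # target frame: z down, jaw azimuth a, choose nearest of half turns
    da=(a-az+90)%180-90 if len(sys.argv)<6 else float(sys.argv[5])
    a=np.radians(az+da); yv=np.array([np.cos(a),np.sin(a),0]); zv=np.array([0,0,-1.]); T=np.stack([np.cross(yv,zv),yv,zv],1)
    print("shift cm",d.round(2),"rotvec",Rot.from_matrix(M.T@T).as_rotvec().round(3),"rows lin",round(np.linalg.norm(d)/6.25,1),"rot",round(abs(da)/10.7,1))
E
python3 - <<'E'
from h import *
D=np.load("top0.npy");P=cloud("top",D)
for nm,lo,hi,b in (("disp",.085,.13,(.6,.85,-.35,-.1)),("closed",.06,.1,(.5,.75,-.65,-.4)),("tab",.075,.1,(.4,.65,.2,.5))):
    m=(P[...,2]>lo)&(P[...,2]<hi)&(P[...,0]>b[0])&(P[...,0]<b[1])&(P[...,1]>b[2])&(P[...,1]<b[3]); print(nm,m.sum(),cv2.minAreaRect((P[m][:,:2]*1000).astype(np.float32)),np.median(P[m][:,2]))
E
python3 mv.py 445 -78 120 89.2
```

```text
disp 240 ((761.5985107421875, -242.86761474609375), (47.71461868286133, 43.96019744873047), 0.6608771681785583) 0.10626903080162031
closed 256 ((602.26806640625, -527.2825927734375), (51.63629913330078, 51.164730072021484), 54.57352066040039) 0.07855026291219946
tab 135 ((491.4217834472656, 273.3396301269531), (199.40029907226562, 37.93583679199219), 55.21055603027344) 0.08683853600246128
t 1.1 pos mm [177.4 599.3 222.4] jaw az 73.51 tilt 0.0 gap 94.3 F [ 1.   0.3 -0.8] j [-1.32  0.42 -0.01  1.61  0.    1.11 -0.05]
shift cm [-44.89 -57.35  10.25] rotvec [-0.     0.    -0.274] rows lin 11.8 rot 1.5
```

```bash
python3 -m handwheel '[[6,-44.9,-57.4,5,0,0,-0.274],[6,-44.9,-57.4,5,0,0,-0.274],[6,-44.9,-57.4,5,0,0,-0.274],[6,-44.9,-57.4,5,0,0,-0.274],[6,-44.9,-57.4,5,0,0,-0.274],[6,-44.9,-57.4,5,0,0,-0.274],[6,-44.9,-57.4,5,0,0,-0.274],[6,-44.9,-57.4,5,0,0,-0.274],[6,-44.9,-57.4,5,0,0,-0.274],[6,-44.9,-57.4,5,0,0,-0.274],[6,-44.9,-57.4,5,0,0,-0.274],[6,-44.9,-57.4,10.2,0,0,-0.274],[6,-44.9,-57.4,10.2,0,0,-0.274],[6,-44.9,-57.4,10.2,0,0,-0.274],[6,-44.9,-57.4,10.2,0,0,-0.274],[6,-44.9,-57.4,10.2,0,0,-0.274]]'; python3 mv.py 445 -78 26 89.2
```

```text
t: 3.1
position: [0.4455, -0.0776, 0.1215]
ee_rot: [0.006, 1.0, 0.0, 0.001]
force: [-0.4, 0.0, -0.4]
finger_gap: 0.0598
t 3.1 pos mm [445.5 -77.6 121.5] jaw az 89.3 tilt 0.12 gap 59.8 F [-0.4  0.  -0.4] j [-0.34  0.27  0.51  2.14 -0.19  0.77  1.85]
shift cm [ 0.07 -0.05  9.55] rotvec [0.001 0.002 0.002] rows lin 1.5 rot 0.0
```

```bash
python3 -m handwheel '[[6,0,0,6,0,0,0],[6,0,0,9.5,0,0,0],[6,0,0,9.5,0,0,0],[1,0,0,9.5,0,0,0],[1,0,0,9.5,0,0,0],[1,0,0,9.5,0,0,0],[1,0,0,9.5,0,0,0],[1,0,0,5,0,0,0],[1,0,0,0,0,0,0],[1,0,0,0,0,0,0]]'; python3 mv.py 638 58.5 120 91.5
```

```text
t: 4.35
position: [0.4466, -0.0786, 0.1234]
ee_rot: [0.007, 1.0, 0.0, 0.003]
force: [0.3, -0.3, -2.2]
finger_gap: 0.0281
t 4.35 pos mm [446.6 -78.6 123.4] jaw az 89.22 tilt 0.31 gap 28.1 F [ 0.3 -0.3 -2.2] j [-0.37  0.27  0.54  2.14 -0.2   0.77  1.86]
shift cm [-18.94  13.97   0.45] rotvec [ 0.001  0.005 -0.04 ] rows lin 3.8 rot 0.2
```

```bash
python3 -m handwheel '[[1,-18.9,14,0.4,0,0,-0.04],[1,-18.9,14,0.4,0,0,-0.04],[1,-18.9,14,0.4,0,0,-0.04],[1,-18.9,14,0.4,0,0,-0.04],[1,-18.9,14,0.4,0,0,-0.04],[1,-18.9,14,0.4,0,0,-0.04]]'; python3 mv.py 638 58.5 33 91.5
```

```text
t: 5.1
position: [0.635, 0.0581, 0.1154]
ee_rot: [-0.013, 1.0, -0.0, -0.001]
force: [-0.6, -0.8, -1.6]
finger_gap: 0.0279
t 5.1 pos mm [635.   58.1 115.4] jaw az 91.47 tilt 0.11 gap 27.9 F [-0.6 -0.8 -1.6] j [-0.46  0.59  0.44  1.68 -0.3   0.94  1.69]
shift cm [-0.31  0.04  8.24] rotvec [-0.001 -0.002 -0.   ] rows lin 1.3 rot 0.0
```

```bash
python3 -m handwheel '[[1,-0.2,0,4,0,0,0],[1,-0.2,0,7.6,0,0,0],[1,-0.2,0,7.9,0,0,0],[1,-0.2,0,8.0,0,0,0],[1,-0.2,0,8.0,0,0,0]]'; python3 mv.py 638 58.5 33 91.5
```

```text
t: 5.72
position: [0.6386, 0.0587, 0.038]
ee_rot: [-0.013, 1.0, 0.0, 0.001]
force: [-0.1, -0.4, -1.3]
finger_gap: 0.0277
t 5.72 pos mm [638.6  58.7  38. ] jaw az 91.49 tilt 0.11 gap 27.7 F [-0.1 -0.4 -1.3] j [-0.43  0.7   0.4   1.71 -0.35  0.81  1.73]
shift cm [ 0.06 -0.02  0.5 ] rotvec [ 0.     0.002 -0.   ] rows lin 0.1 rot 0.0
```

```bash
python3 -m handwheel '[[1,0,0,0.3,0,0,0],[1,0,0,0.5,0,0,0],[1,0,0,0.5,0,0,0]]'; python3 -m handwheel '[[4.5,0,0,0,0,0,0],[4.5,0,0,0,0,0,0],[4.5,0,0,0,0,0,0],[4.5,0,0,-5,0,0,0],[4.5,0,0,-10,0,0,0],[4.5,0,0,-12,0,0,0],[4.5,0,0,-12,0,0,0]]'; python3 mv.py 441 -244 130 81; python3 seg.py|grep grey
```

```text
t: 6.1
position: [0.6381, 0.059, 0.0322]
ee_rot: [-0.013, 1.0, 0.0, 0.0]
force: [-4.4, 0.1, 9.2]
finger_gap: 0.028
t: 6.98
position: [0.6384, 0.0591, 0.1525]
ee_rot: [-0.013, 1.0, 0.0, 0.001]
force: [0.1, -0.1, -1.2]
finger_gap: 0.0449
t 6.97 pos mm [638.4  59.1 152.5] jaw az 91.51 tilt 0.11 gap 44.9 F [ 0.1 -0.1 -1.2] j [-0.47  0.55  0.46  1.65 -0.28  1.01  1.68]
shift cm [ 20.54 -29.77   2.2 ] rotvec [0.001 0.002 0.184] rows lin 5.8 rot 1.0
top px [140. 252.] ctr [684.7 -85.5] mean [728.2 -86.1] size [130.6 121.5] longaxis yaw 0.6 z 0.0279 bgr 101 103 100 grey
top px [181. 306.] ctr [ 574.  -247.6] mean [ 574.1 -247.7] size [27.9 92.2] longaxis yaw -2.5 z 0.0252 bgr 125 125 124 grey
top px [189. 246.] ctr [564.6 -51.4] mean [566.6 -56.1] size [  8.6 133.6] longaxis yaw -88.1 z 0.024 bgr 110 115 112 grey
top px [223. 309.] ctr [ 440.5 -244. ] mean [ 439.7 -244. ] size [28.1 91.4] longaxis yaw -8.9 z 0.0257 bgr 126 126 124 grey
top px [231. 344.] ctr [ 407.5 -350.4] mean [ 406.8 -350.4] size [28.1 91.3] longaxis yaw -9.8 z 0.0252 bgr 124 125 123 grey
side px [194. 305.] ctr [656.7 -51.7] mean [698.7 -63.5] size [186.7 200.3] longaxis yaw -89.4 z 0.0276 bgr 123 122 122 grey
side px [175. 276.] ctr [638.2  45.1] mean [635.6  46. ] size [ 9.  96.4] longaxis yaw -0.4 z 0.0274 bgr 72 81 96 grey
side px [245. 290.] ctr [ 575.4 -248.5] mean [ 574.3 -251. ] size [32.4 90.7] longaxis yaw -3.2 z 0.0267 bgr 131 129 131 grey
side px [255. 242.] ctr [ 440.3 -246.1] mean [ 440.3 -247.2] size [30.4 93.7] longaxis yaw -8.7 z 0.0267 bgr 135 132 135 grey
side px [289. 240.] ctr [ 409.3 -352.7] mean [ 408.1 -353.3] size [31.8 96.7] longaxis yaw -10.3 z 0.0266 bgr 135 133 136 grey
side px [338. 342.] ctr [ 592.1 -546.4] mean [ 590.9 -549.1] size [17.  53.6] longaxis yaw -35.0 z 0.0273 bgr 109 113 109 grey
```

```bash
python3 -m handwheel '[[6,20.5,-29.9,2,0,0,0.178],[6,20.5,-29.9,2,0,0,0.178],[6,20.5,-29.9,2,0,0,0.178],[6,20.5,-29.9,2,0,0,0.178],[6,20.5,-29.9,2,0,0,0.178],[6,20.5,-29.9,2,0,0,0.178],[6,20.5,-29.9,2,0,0,0.178],[6,20.5,-29.9,2,0,0,0.178],[6,20.5,-29.9,2,0,0,0.178]]'; python3 mv.py 441 -245 26 81.4
```

```text
t: 8.2
position: [0.4414, -0.2443, 0.131]
ee_rot: [0.075, 0.997, 0.0, -0.0]
force: [0.4, -0.5, -0.2]
finger_gap: 0.0604
t 8.2 pos mm [ 441.4 -244.3  131. ] jaw az 81.41 tilt 0.04 gap 60.4 F [ 0.4 -0.5 -0.2] j [-0.06  0.37  0.6   2.01 -0.28  0.84  2.12]
shift cm [ 0.02 -0.08 10.5 ] rotvec [ 0.    -0.001  0.   ] rows lin 1.7 rot 0.0
```

```bash
python3 -m handwheel '[[6,0,0,6,0,0,0],[6,0,0,10.4,0,0,0],[6,0,0,10.4,0,0,0],[1,0,0,10.4,0,0,0],[1,0,0,10.4,0,0,0],[1,0,0,10.4,0,0,0],[1,0,0,10.4,0,0,0],[1,0,0,5,0,0,0],[1,0,0,0,0,0,0],[1,0,0,0,0,0,0],[1,0,0,0,0,0,0]]'; python3 mv.py 638 4.5 120 91.5
```

```text
t: 9.57
position: [0.4407, -0.245, 0.1312]
ee_rot: [0.076, 0.997, 0.0, 0.0]
force: [0.0, -0.3, -0.9]
finger_gap: 0.0276
t 9.57 pos mm [ 440.7 -245.   131.2] jaw az 81.32 tilt 0.02 gap 27.6 F [ 0.  -0.3 -0.9] j [-0.07  0.37  0.62  2.01 -0.29  0.84  2.13]
shift cm [-15.74  27.64   1.13] rotvec [ 0.     0.    -0.178] rows lin 5.1 rot 1.0
```

```bash
python3 -m handwheel '[[1,-15.7,27.6,1.1,0,0,-0.178],[1,-15.7,27.6,1.1,0,0,-0.178],[1,-15.7,27.6,1.1,0,0,-0.178],[1,-15.7,27.6,1.1,0,0,-0.178],[1,-15.7,27.6,1.1,0,0,-0.178],[1,-15.7,27.6,1.1,0,0,-0.178],[1,-15.7,27.6,1.1,0,0,-0.178],[1,-15.7,27.6,1.1,0,0,-0.178],[1,-15.7,27.6,6,0,0,-0.178],[1,-15.7,27.6,9,0,0,-0.178],[1,-15.7,27.6,9,0,0,-0.178],[1,-15.7,27.6,9,0,0,-0.178]]'; python3 mv.py 638 4.5 33 91.5
```

```text
t: 11.08
position: [0.6383, 0.0029, 0.0429]
ee_rot: [-0.013, 1.0, -0.0, 0.001]
force: [0.0, -0.3, -1.3]
finger_gap: 0.0278
t 11.07 pos mm [638.3   2.9  42.9] jaw az 91.44 tilt 0.08 gap 27.8 F [ 0.  -0.3 -1.3] j [-0.36  0.69  0.43  1.71 -0.37  0.82  1.84]
shift cm [0.02 0.16 0.99] rotvec [-0.     0.001 -0.001] rows lin 0.2 rot 0.0
```

```bash
python3 -m handwheel '[[1,0,0.15,0.6,0,0,0],[1,0,0.15,0.9,0,0,0],[1,0,0.15,0.95,0,0,0],[1,0,0.15,0.95,0,0,0]]'; python3 -m handwheel '[[4.5,0,0,0,0,0,0],[4.5,0,0,0,0,0,0],[4.5,0,0,0,0,0,0],[4.5,0,0,-5,0,0,0],[4.5,0,0,-10,0,0,0],[4.5,0,0,-12,0,0,0],[4.5,0,0,-12,0,0,0]]'; python3 seg.py|grep grey|grep top; python3 mv.py 408 -351.5 130 80
```

```text
t: 11.58
position: [0.6384, 0.0055, 0.034]
ee_rot: [-0.013, 1.0, 0.0, 0.001]
force: [-9.0, 2.8, 24.5]
finger_gap: 0.0277
t: 12.45
position: [0.6382, 0.0053, 0.1529]
ee_rot: [-0.013, 1.0, 0.0, 0.001]
force: [0.4, 0.4, -1.7]
finger_gap: 0.0451
top px [139. 261.] ctr [ 713.7 -118.7] mean [ 730.1 -118.2] size [74.5 52.5] longaxis yaw 3.0 z 0.0271 bgr 108 110 107 grey
top px [175. 227.] ctr [627.1  -1.6] mean [616.9  -0.3] size [22.2 83.2] longaxis yaw -6.8 z 0.0302 bgr 101 106 110 grey
top px [182. 305.] ctr [ 575.1 -248.1] mean [ 573.4 -247.5] size [27.9 89.4] longaxis yaw -3.0 z 0.025 bgr 125 125 124 grey
top px [189. 248.] ctr [565.4 -62.4] mean [566.7 -62. ] size [  8.2 168.3] longaxis yaw -88.3 z 0.0245 bgr 110 114 111 grey
top px [231. 344.] ctr [ 408.1 -350.2] mean [ 407.9 -350.2] size [28.9 91.5] longaxis yaw -9.7 z 0.0252 bgr 124 124 123 grey
t 12.55 pos mm [637.2   5.3 150.8] jaw az 91.51 tilt 0.08 gap 45.0 F [ 0.6 -0.5  0.7] j [-0.41  0.55  0.49  1.66 -0.3   1.01  1.78]
shift cm [ 23.85 -35.07   2.12] rotvec [-0.    -0.001  0.201] rows lin 6.8 rot 1.1
```

```bash
python3 -m handwheel '[[6,23.8,-35.1,2.1,0,0,0.201],[6,23.8,-35.1,2.1,0,0,0.201],[6,23.8,-35.1,2.1,0,0,0.201],[6,23.8,-35.1,2.1,0,0,0.201],[6,23.8,-35.1,2.1,0,0,0.201],[6,23.8,-35.1,2.1,0,0,0.201],[6,23.8,-35.1,2.1,0,0,0.201],[6,23.8,-35.1,2.1,0,0,0.201],[6,23.8,-35.1,2.1,0,0,0.201],[6,23.8,-35.1,2.1,0,0,0.201]]'; python3 mv.py 408 -351.5 26 80
```

```text
t: 13.8
position: [0.4097, -0.3507, 0.1305]
ee_rot: [0.086, 0.996, 0.0, -0.0]
force: [0.2, -0.4, 0.1]
finger_gap: 0.0605
t 13.8 pos mm [ 409.7 -350.7  130.5] jaw az 80.1 tilt 0.04 gap 60.5 F [ 0.2 -0.4  0.1] j [ 0.15  0.44  0.63  1.93 -0.33  0.88  2.34]
shift cm [ 0.15 -0.12 10.45] rotvec [ 0.    -0.001  0.002] rows lin 1.7 rot 0.0
```

```bash
python3 -m handwheel '[[6,0.1,0,6,0,0,0],[6,0.1,0,10.4,0,0,0],[6,0.1,0,10.4,0,0,0],[1,0.1,0,10.4,0,0,0],[1,0.1,0,10.4,0,0,0],[1,0.1,0,10.4,0,0,0],[1,0.1,0,10.4,0,0,0],[1,0,0,5,0,0,0],[1,0,0,0,0,0,0],[1,0,0,0,0,0,0],[1,0,0,0,0,0,0]]'; python3 mv.py 638 -49.5 120 91.5
```

```text
t: 15.18
position: [0.4089, -0.3515, 0.1306]
ee_rot: [0.087, 0.996, 0.0, -0.0]
force: [-0.4, -0.1, -1.9]
finger_gap: 0.0279
t 15.18 pos mm [ 408.9 -351.5  130.6] jaw az 80.0 tilt 0.02 gap 27.9 F [-0.4 -0.1 -1.9] j [ 0.14  0.44  0.64  1.93 -0.34  0.88  2.35]
shift cm [-17.32  33.72   1.08] rotvec [ 0.    -0.    -0.201] rows lin 6.1 rot 1.1
```

```bash
python3 -m handwheel '[[1,-17.3,33.7,0,0,0,-0.201],[1,-17.3,33.7,0,0,0,-0.201],[1,-17.3,33.7,0,0,0,-0.201],[1,-17.3,33.7,0,0,0,-0.201],[1,-17.3,33.7,0,0,0,-0.201],[1,-17.3,33.7,0,0,0,-0.201],[1,-17.3,33.7,0,0,0,-0.201],[1,-17.3,33.7,0,0,0,-0.201],[1,-17.3,33.7,1,0,0,-0.201],[1,-17.3,33.7,6,0,0,-0.201],[1,-17.3,33.7,8.9,0,0,-0.201],[1,-17.3,33.7,8.9,0,0,-0.201],[1,-17.3,33.7,8.9,0,0,-0.201]]'; python3 mv.py 638 -49.5 34 91.5
```

```text
t: 16.8
position: [0.6383, -0.051, 0.043]
ee_rot: [-0.013, 1.0, -0.0, 0.001]
force: [0.3, 1.1, -1.6]
finger_gap: 0.0276
t 16.8 pos mm [638.3 -51.   43. ] jaw az 91.44 tilt 0.06 gap 27.6 F [ 0.3  1.1 -1.6] j [-0.29  0.7   0.45  1.71 -0.39  0.83  1.93]
shift cm [0.02 0.15 0.9 ] rotvec [-0.     0.001 -0.001] rows lin 0.1 rot 0.0
```

```bash
python3 -m handwheel '[[1,0,0.15,0.5,0,0,0],[1,0,0.15,0.8,0,0,0],[1,0,0.15,0.85,0,0,0],[1,0,0.15,0.85,0,0,0]]'; python3 -m handwheel '[[4.5,0,0,0,0,0,0],[4.5,0,0,0,0,0,0],[4.5,0,0,0,0,0,0],[4.5,0,0,-5,0,0,0],[4.5,0,0,-10,0,0,0],[4.5,0,0,-12,0,0,0],[4.5,0,0,-12,0,0,0]]'; python3 seg.py|grep grey|grep top; python3 mv.py 575 -248.5 130 87
```

```text
t: 17.3
position: [0.6381, -0.0484, 0.0339]
ee_rot: [-0.013, 1.0, 0.0, 0.0]
force: [-2.3, 1.5, 4.8]
finger_gap: 0.0277
t: 18.18
position: [0.6384, -0.0486, 0.1545]
ee_rot: [-0.013, 1.0, 0.0, 0.001]
force: [-0.6, 0.6, -1.3]
finger_gap: 0.0449
top px [180. 264.] ctr [ 593.8 -120.3] mean [ 590.9 -113.9] size [ 69.3 145.8] longaxis yaw -43.9 z 0.0242 bgr 121 127 125 grey
top px [182. 306.] ctr [ 575.2 -247.9] mean [ 574.6 -247.7] size [28.  89.2] longaxis yaw -2.5 z 0.0253 bgr 126 126 124 grey
t 18.27 pos mm [637.4 -48.4 152.3] jaw az 91.51 tilt 0.08 gap 45.4 F [-0.2  0.2 -0. ] j [-0.34  0.56  0.52  1.65 -0.32  1.01  1.87]
shift cm [  6.76 -19.83   2.24] rotvec [-0.    -0.001  0.079] rows lin 3.4 rot 0.4
```

```bash
python3 -m handwheel '[[6,6.7,-19.8,2.2,0,0,0.079],[6,6.7,-19.8,2.2,0,0,0.079],[6,6.7,-19.8,2.2,0,0,0.079],[6,6.7,-19.8,2.2,0,0,0.079],[6,6.7,-19.8,2.2,0,0,0.079],[6,6.7,-19.8,2.2,0,0,0.079],[6,6.7,-19.8,2.2,0,0,0.079]]'; python3 mv.py 575 -248.5 26 87
```

```text
t: 19.15
position: [0.5766, -0.2469, 0.1311]
ee_rot: [0.025, 1.0, 0.0, -0.0]
force: [-0.5, 0.3, 0.9]
finger_gap: 0.0602
t 19.15 pos mm [ 576.6 -246.9  131.1] jaw az 87.08 tilt 0.03 gap 60.2 F [-0.5  0.3  0.9] j [-0.04  0.57  0.55  1.7  -0.35  0.97  2.16]
shift cm [ 0.15 -0.17 10.51] rotvec [ 0.    -0.     0.001] rows lin 1.7 rot 0.0
```

```bash
python3 -m handwheel '[[6,0.1,0,6,0,0,0],[6,0.1,0,10.4,0,0,0],[6,0.1,0,10.4,0,0,0],[1,0.1,0,10.4,0,0,0],[1,0.1,0,10.4,0,0,0],[1,0.1,0,10.4,0,0,0],[1,0.1,0,10.4,0,0,0],[1,0,0,5,0,0,0],[1,0,0,0,0,0,0],[1,0,0,0,0,0,0],[1,0,0,0,0,0,0]]'; python3 mv.py 638 -102.5 120 91.5
```

```text
t: 20.52
position: [0.5759, -0.248, 0.1311]
ee_rot: [0.026, 1.0, 0.0, -0.0]
force: [0.1, 0.6, -2.0]
finger_gap: 0.0277
t 20.52 pos mm [ 575.9 -248.   131.1] jaw az 86.99 tilt 0.03 gap 27.7 F [ 0.1  0.6 -2. ] j [-0.04  0.57  0.55  1.7  -0.36  0.97  2.16]
shift cm [-5.44 14.85  1.11] rotvec [ 0.    -0.    -0.079] rows lin 2.5 rot 0.4
```

```bash
python3 -m handwheel '[[1,-5.4,14.9,0,0,0,-0.079],[1,-5.4,14.9,0,0,0,-0.079],[1,-5.4,14.9,0,0,0,-0.079],[1,-5.4,14.9,0,0,0,-0.079],[1,-5.4,14.9,2,0,0,-0.079],[1,-5.4,14.9,6,0,0,-0.079],[1,-5.4,14.9,8.9,0,0,-0.079],[1,-5.4,14.9,8.9,0,0,-0.079],[1,-5.4,14.9,8.9,0,0,-0.079]]'; python3 mv.py 638 -102.5 34 91.5
```

```text
t: 21.65
position: [0.6379, -0.1035, 0.0429]
ee_rot: [-0.012, 1.0, -0.0, 0.0]
force: [-1.0, 0.5, -2.0]
finger_gap: 0.028
t 21.65 pos mm [ 637.9 -103.5   42.9] jaw az 91.43 tilt 0.04 gap 28.0 F [-1.   0.5 -2. ] j [-0.22  0.71  0.46  1.69 -0.4   0.84  2.02]
shift cm [-0.01  0.1   0.89] rotvec [-0.001  0.    -0.001] rows lin 0.1 rot 0.0
```

```bash
python3 -m handwheel '[[1,0,0.1,0.5,0,0,0],[1,0,0.1,0.8,0,0,0],[1,0,0.1,0.85,0,0,0],[1,0,0.1,0.85,0,0,0]]'; python3 -m handwheel '[[4.5,0,0,0,0,0,0],[4.5,0,0,0,0,0,0],[4.5,0,0,0,0,0,0],[4.5,0,0,-5,0,0,0],[4.5,0,0,-10,0,0,0],[4.5,0,0,-15,0,0,0],[4.5,0,0,-15,0,0,0]]';  python3 mv.py 434 75 180 90
```

```text
t: 22.15
position: [0.6381, -0.1013, 0.0344]
ee_rot: [-0.013, 1.0, 0.0, 0.0]
force: [-1.6, 2.1, 5.7]
finger_gap: 0.0277
t: 23.02
position: [0.6395, -0.1016, 0.1877]
ee_rot: [-0.013, 1.0, -0.0, 0.003]
force: [-0.4, -0.5, -1.0]
finger_gap: 0.0451
t 23.02 pos mm [ 639.5 -101.6  187.7] jaw az 91.51 tilt 0.32 gap 45.1 F [-0.4 -0.5 -1. ] j [-0.28  0.54  0.55  1.61 -0.31  1.08  1.95]
shift cm [20.08 18.2   0.65] rotvec [-0.     0.006  0.026] rows lin 4.3 rot 0.1
```

```bash
python3 -m handwheel '[[6,20,18.2,0.6,0,0,0.026],[6,20,18.2,0.6,0,0,0.026],[6,20,18.2,0.6,0,0,0.026],[6,20,18.2,0.6,0,0,0.026],[6,20,18.2,0.6,0,0,0.026],[6,20,18.2,0.6,0,0,0.026],[6,20,18.2,0.6,0,0,0.026],[6,20,18.2,0.6,0,0,0.026]]'; python3 mv.py 433.5 75 56 90
python3 - <<'E'
from h import *
I,D=ctrl.read_camera("side"); np.save("s1.npy",D)
cv2.imwrite("pics/side1.png",cv2.resize(I,(768,576),interpolation=cv2.INTER_CUBIC))
I,D=ctrl.read_camera("top")
cv2.imwrite("pics/top1.png",cv2.resize(I[80:280,60:360],(800,533),interpolation=cv2.INTER_CUBIC))
P=cloud("top",D)
for nm,n in(("stopper_center","side"),("jar_mouth","side")):
  print(nm,[(q["conf"],q["pixel"]) for q in ctrl.spot_in(n,nm)])
E
```

```text
t: 24.02
position: [0.4338, 0.0745, 0.1778]
ee_rot: [0.001, 1.0, -0.0, -0.0]
force: [-0.3, -0.4, -0.0]
finger_gap: 0.0603
t 24.02 pos mm [433.8  74.5 177.8] jaw az 89.93 tilt 0.04 gap 60.3 F [-0.3 -0.4 -0. ] j [-0.75  0.15  0.56  2.11 -0.1   0.9   1.43]
shift cm [ 0.03  0.06 12.18] rotvec [-0.001 -0.    -0.001] rows lin 1.9 rot 0.0
stopper_center [(0.73, [177.9, 212.0]), (0.71, [137.9, 192.0]), (0.53, [325.9, 345.4]), (0.29, [124.5, 270.7])]
jar_mouth [(0.6, [162.1, 205.3]), (0.48, [172.0, 314.2])]
```

View pics/side1.png

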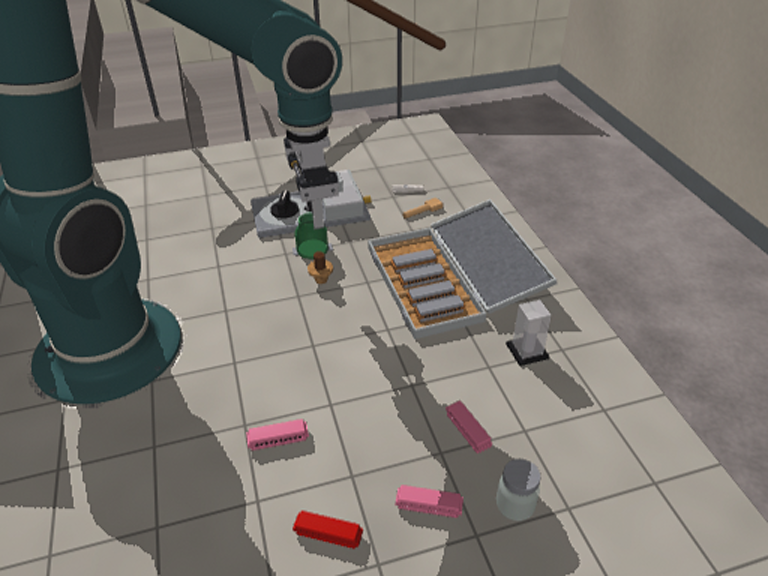

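View pics/top1.png

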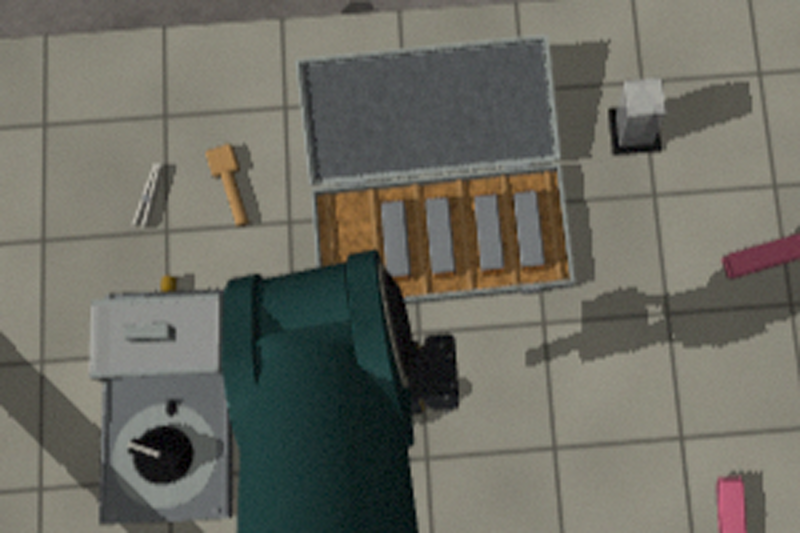

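Side: stopper upright at (320,268), the gripper above it. All four harmonicas are in bays. In the top crop, the two rightmost at (488,232) and (527,230) look closer together than the others, so I'll check those.

```bash
cat > case.py <<'E'
from h import *
np.set_printoptions(precision=4,suppress=True)
def run(n,save=None):
    I,D=ctrl.read_camera(n); P=cloud(n,D)
    m=((P[...,2]>0.0245)&(P[...,2]<0.05)&(D>0)&(P[...,0]>0.577)&(P[...,0]<.70)&(P[...,1]>-.142)&(P[...,1]<.148)).astype(np.uint8)
    k,lab,st,ce=cv2.connectedComponentsWithStats(m,connectivity=4)
    for i in range(1,k):
        if st[i,4]<30: continue
        t=P[lab==i]; rect=cv2.minAreaRect((t[:,:2]*1000).astype(np.float32)); (w,h),a=rect[1],rect[2]
        f=np.linalg.lstsq(np.c_[t[:,:2]-t[:,:2].mean(0),np.ones(len(t))],t[:,2],rcond=None)[0]
        c=np.array(rect[0])/1000-np.array([.638,.0045]); th=.0265; cf=np.array([[np.cos(th),np.sin(th)],[-np.sin(th),np.cos(th)]])@c
        print(n,"ctr",np.round(rect[0],1),"case xy",cf.round(4),"size",np.round(rect[1],1),"yaw",round(a if w>h else a-90,1),"z",np.median(t[:,2]).round(4),"slope",f[:2].round(3))
    if save: cv2.imwrite(save,cv2.resize(I[120:210,170:290] if n=="top" else I[130:230,235:375],None,fx=5.5,fy=5.5,interpolation=cv2.INTER_CUBIC))
import sys
if __name__=="__main__":
    run("top",f"pics/case_top_{sys.argv[1]}.png"); run("side",f"pics/case_side_{sys.argv[1]}.png")
E
python3 case.py 1
```

```text
top ctr [ 636.8 -100.6] case xy [-0.004 -0.105] size [98.3 27.8] yaw 1.2 z 0.031 slope [0.004 0.015]
top ctr [636.2 -52.8] case xy [-0.0034 -0.0572] size [98.7 27.6] yaw 1.4 z 0.0306 slope [0.005 0.015]
top ctr [637.5   6. ] case xy [-0.0005  0.0015] size [96.7 28. ] yaw 1.4 z 0.0308 slope [-0.005  0.017]
top ctr [636.6  59.2] case xy [0.0001 0.0547] size [94.7 28.1] yaw 2.1 z 0.0312 slope [0.005 0.015]
side ctr [638.7  57.7] case xy [0.0021 0.0532] size [96.1 31.6] yaw 1.8 z 0.0324 slope [-0.001  0.086]
side ctr [638.3   4.3] case xy [ 0.0003 -0.0002] size [95.2 33.4] yaw 3.3 z 0.0325 slope [0.002 0.074]
side ctr [637.8 -51.6] case xy [-0.0017 -0.0561] size [35.2 98.6] yaw -0.7 z 0.0324 slope [0.004 0.108]
side ctr [ 638.5 -103.3] case xy [-0.0023 -0.1078] size [99.4 29.9] yaw 1.2 z 0.0326 slope [-0.007  0.092]
```

View pics/case_top_1.png

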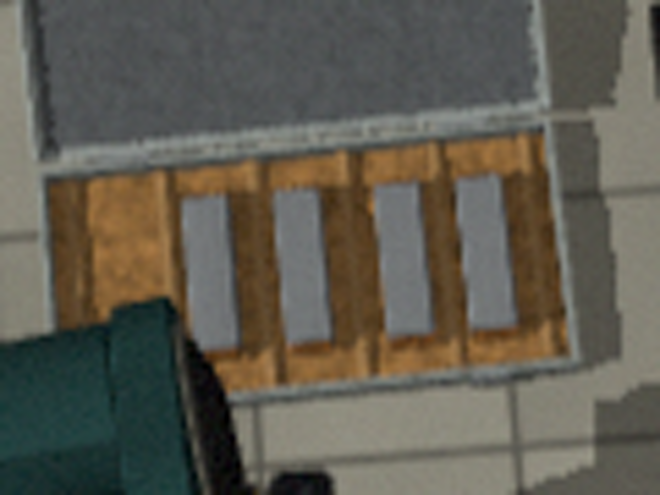

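View pics/case_side_1.png

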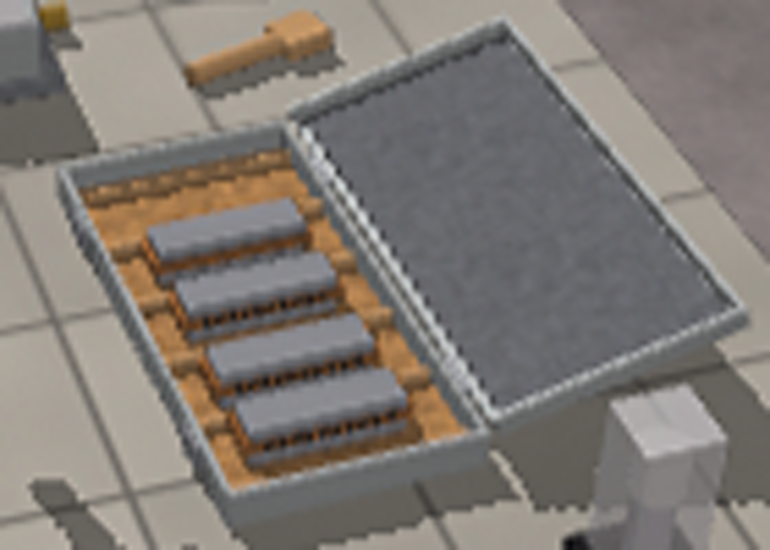

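All four lie flat with their tops at about 31–32 mm, one per bay. Now the stopper.

```bash
python3 -m handwheel '[[6,0,0,6,0,0,0],[6,0,0.05,12,0,0,0],[6,0,0.05,12.1,0,0,0],[6,0,0.05,12.1,0,0,0],[1,0,0.05,12.1,0,0,0],[1,0,0.05,12.1,0,0,0],[1,0,0.05,12.1,0,0,0],[1,0,0.05,12.1,0,0,0],[1,0,0.05,12.1,0,0,0]]'; python3 mv.py 433.5 75 180 90
```

```text
t: 25.45
position: [0.4334, 0.0759, 0.0572]
ee_rot: [-0.0, 1.0, 0.0, 0.0]
force: [-1.0, 0.8, 7.2]
finger_gap: 0.0236
t 25.45 pos mm [433.4  75.9  57.2] jaw az 90.01 tilt 0.02 gap 23.6 F [-1.   0.8  7.2] j [-0.66  0.39  0.48  2.2  -0.31  0.62  1.62]
shift cm [-1.000e-02 -9.000e-02 -1.228e+01] rotvec [0. 0. 0.] rows lin 2.0 rot 0.0
```

```bash
python3 -m handwheel '[[1,0,0,-6,0,0,0],[1,0,0,-12,0,0,0],[1,0,0,-12.3,0,0,0],[1,0,0,-12.3,0,0,0]]'
python3 - <<'E'
from h import *
for n,s in(("top","top0"),("side","side0"),("side","s1")):
    D=np.load(s+".npy");P=cloud(n,D)
    for nm,c,lo,hi in (("jar",(.437,.187),.076,.1),("stop",(.434,.075),.06,.08),("flange",(.434,.075),.03,.045)):
        m=(P[...,2]>lo)&(P[...,2]<hi)&(np.hypot(P[...,0]-c[0],P[...,1]-c[1])<.045)&(D>0); p=P[m]
        if len(p)<5: continue
        ce,r=cv2.minEnclosingCircle((p[:,:2]*1000).astype(np.float32)); print(s,nm,len(p),np.round(ce,1),round(r,1),(p.mean(0)*1000).round(1),"bbox",(p[:,:2].min(0)*1000).round(),(p[:,:2].max(0)*1000).round())
I=cv2.imread("pics/raw_top0.png"); cv2.imwrite("pics/jar.png",cv2.resize(I[215:258,150:195],None,fx=14,fy=14,interpolation=cv2.INTER_CUBIC))
for z in (.085,):
  for dx,dy in((0,0),(.025,0),(-.025,0),(0,.025),(0,-.025)): 
    r,c=w2px("top",(.4376+dx,.1875+dy,z)); print(round((c-150)*14),round((r-215)*14))
E
python3 mv.py 438 187 180 90
```

```text
t: 25.95
position: [0.4329, 0.076, 0.1797]
ee_rot: [-0.0, 1.0, 0.0, -0.0]
force: [0.5, -0.8, -1.8]
finger_gap: 0.0237
top0 jar 81 [437.9 189. ] 25.7 [438.7 187.   83.1] bbox [415. 164.] [463. 212.]
top0 stop 52 [433.9  76.3] 11.5 [433.4  76.3  69.3] bbox [423.  66.] [444.  87.]
top0 flange 186 [433.9  76.9] 26.8 [433.1  76.5  35.4] bbox [407.  51.] [459. 103.]
side0 jar 92 [437.2 186.6] 28.3 [438.6 186.8  82.5] bbox [414. 159.] [464. 214.]
side0 stop 45 [434.8  74.9] 13.5 [434.8  73.1  68.9] bbox [423.  64.] [447.  86.]
side0 flange 128 [433.8  74.8] 28.8 [433.2  68.3  36.8] bbox [408.  46.] [461. 102.]
s1 jar 59 [438.5 186.4] 27.4 [429.9 187.5  82.6] bbox [414. 159.] [449. 214.]
s1 stop 52 [437.   77.4] 15.4 [434.4  72.2  68. ] bbox [423.  62.] [447.  92.]
s1 flange 129 [431.7  75.7] 29.2 [433.8  68.3  36.7] bbox [408.  48.] [461. 104.]
221 255
217 137
225 375
101 265
341 246
t 25.95 pos mm [432.9  76.  179.7] jaw az 90.03 tilt 0.02 gap 23.7 F [ 0.5 -0.8 -1.8] j [-0.79  0.15  0.6   2.11 -0.11  0.91  1.44]
shift cm [-0.52 11.1  -0.03] rotvec [ 0.    -0.     0.001] rows lin 1.8 rot 0.0
```

View pics/jar.png

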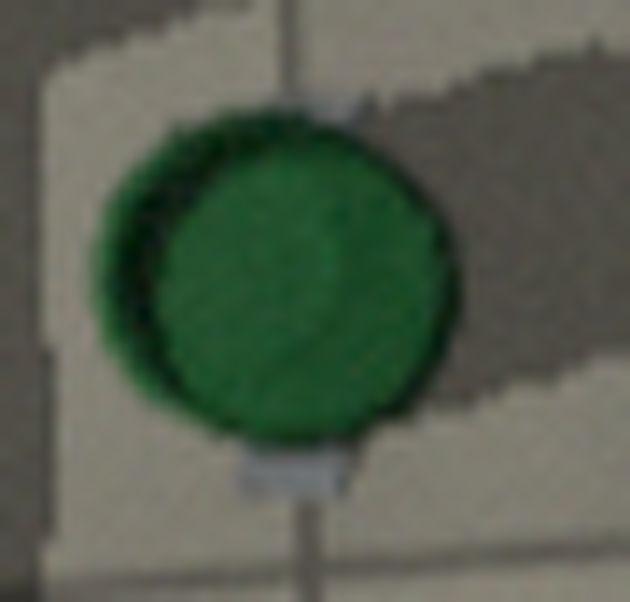

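Jar rim centre is near (438,187) at about 83–85 mm high, so it matches expectations. In the crop the rim's left edge at px 95 fits the predicted 101.

```bash
python3 -m handwheel '[[1,-0.43,11.15,0,0,0,0],[1,-0.43,11.15,0,0,0,0],[1,-0.43,11.15,0,0,0,0],[1,-0.43,11.15,0,0,0,0],[1,-0.43,11.15,2,0,0,0],[1,-0.43,11.15,3.5,0,0,0],[1,-0.43,11.15,3.5,0,0,0],[1,-0.43,11.15,3.5,0,0,0]]'; python3 mv.py 437.2 187.5 114.2 90
python3 - <<'E'
from h import *
I,D=ctrl.read_camera("side"); cv2.imwrite("pics/side2.png",cv2.resize(I[90:210,140:290],None,fx=5,fy=5,interpolation=cv2.INTER_CUBIC))
E
```

```text
t: 26.95
position: [0.4377, 0.187, 0.1453]
ee_rot: [0.0, 1.0, -0.0, 0.0]
force: [-0.2, 0.1, -0.8]
finger_gap: 0.0233
t 26.95 pos mm [437.7 187.  145.3] jaw az 89.98 tilt 0.01 gap 23.3 F [-0.2  0.1 -0.8] j [-0.91  0.28  0.51  2.06 -0.18  0.84  1.27]
shift cm [0.05 0.05 3.11] rotvec [-0.  0. -0.] rows lin 0.5 rot 0.0
```

View pics/side2.png

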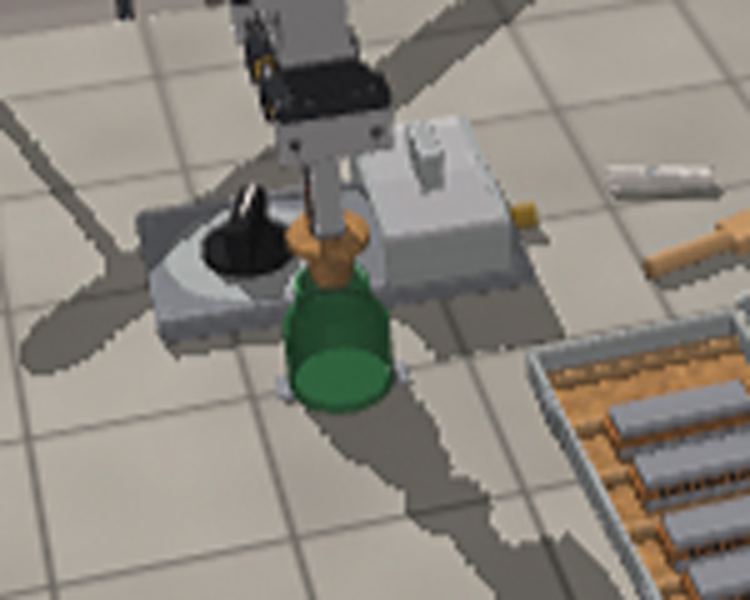

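The stopper's foot (crop 335,280) sits over the jar's neck, and they look aligned. Lowering it.

```bash
python3 -m handwheel '[[1,0,0.05,1.0,0,0,0],[1,0,0.05,1.6,0,0,0],[1,0,0.05,1.6,0,0,0]]'; python3 -m handwheel '[[1,0,0,0.6,0,0,0],[1,0,0,1.0,0,0,0],[1,0,0,1.2,0,0,0],[1,0,0,1.2,0,0,0]]'; python3 mv.py 437.2 187.5 114.2 90
```

```text
t: 27.38
position: [0.4372, 0.1876, 0.1284]
ee_rot: [-0.0, 1.0, -0.0, -0.0]
force: [0.1, -0.1, -0.6]
finger_gap: 0.0235
t: 27.88
position: [0.4374, 0.1877, 0.1168]
ee_rot: [-0.0, 1.0, -0.0, -0.0]
force: [0.3, 0.7, -0.8]
finger_gap: 0.0235
t 27.88 pos mm [437.4 187.7 116.8] jaw az 90.01 tilt 0.02 gap 23.5 F [ 0.3  0.7 -0.8] j [-0.89  0.32  0.49  2.08 -0.21  0.78  1.3 ]
shift cm [ 0.02 -0.02  0.26] rotvec [-0. -0.  0.] rows lin 0.0 rot 0.0
```

```bash
python3 -m handwheel '[[1,0,0,0.15,0,0,0],[1,0,0,0.25,0,0,0],[1,0,0,0.25,0,0,0]]';python3 -m handwheel '[[1,0,0,0.1,0,0,0],[1,0,0,0.1,0,0,0]]'
```

```text
t: 28.25
position: [0.4374, 0.1878, 0.1144]
ee_rot: [-0.0, 1.0, -0.0, -0.0]
force: [-1.4, 1.2, -1.1]
finger_gap: 0.0236
t: 28.5
position: [0.4377, 0.1879, 0.114]
ee_rot: [-0.0, 1.0, 0.0, 0.0]
force: [-4.2, -0.9, 11.1]
finger_gap: 0.0233
```

```bash
python3 -m handwheel '[[4,0,0,0,0,0,0],[4,0,0,0,0,0,0],[4,0,0,0,0,0,0],[4,0,0,-3,0,0,0],[4,0,0,-6,0,0,0],[4,0,0,-10,0,0,0],[4,0,0,-10,0,0,0]]'
python3 -m handwheel '[[6,6,-20,0,0,0,0],[6,6,-20,0,0,0,0],[6,6,-20,0,0,0,0],[6,6,-20,0,0,0,0],[6,6,-20,0,0,0,0],[6,6,-20,0,0,0,0]]'
python3 - <<'E'
from h import *
I,D=ctrl.read_camera("side"); cv2.imwrite("pics/side3.png",cv2.resize(I[90:210,140:290],None,fx=5,fy=5,interpolation=cv2.INTER_CUBIC))
P=cloud("side",D);m=(P[...,2]>.085)&(P[...,2]<.14)&(np.hypot(P[...,0]-.438,P[...,1]-.187)<.05)&(D>0); p=P[m]
for lo,hi in((.085,.1),(.11,.14)):
  q=p[(p[:,2]>lo)&(p[:,2]<hi)]; print(len(q),(q.mean(0)*1e3).round(1),"zmax",p[:,2].max(),"box",q.min(0),q.max(0))
I,D=ctrl.read_camera("top");P=cloud("top",D);np.save("t3.npy",D); cv2.imwrite("pics/raw_t3.png",I)
m=(P[...,2]>.085)&(P[...,2]<.14)&(np.hypot(P[...,0]-.438,P[...,1]-.187)<.05)&(D>0); p=P[m]
for lo,hi in((.085,.1),(.11,.14)):
  q=p[(p[:,2]>lo)&(p[:,2]<hi)]
  if len(q): print(len(q),(q.mean(0)*1e3).round(1),"zmed",np.median(q[:,2]),"rect",cv2.minEnclosingCircle((q[:,:2]*1000).astype(np.float32)))
cv2.imwrite("pics/top3.png",cv2.resize(I[180:285,80:220],None,fx=5.5,fy=5.5,interpolation=cv2.INTER_CUBIC))
E
python3 case.py 3
```

```text
t: 29.38
position: [0.4386, 0.1884, 0.2157]
ee_rot: [-0.0, 1.0, 0.001, 0.002]
force: [-0.6, -0.5, -0.0]
finger_gap: 0.0402
t: 30.12
position: [0.3779, -0.0112, 0.2133]
ee_rot: [-0.001, 1.0, -0.0, -0.0]
force: [0.4, 0.1, 0.1]
finger_gap: 0.0599
103 [440.3 175.4  93.4] zmax 0.11302955253023206 box [0.41748884 0.15685286 0.08518601] [0.46470356 0.2074873  0.09886743]
6 [437.2 177.8 111.3] zmax 0.11302955253023206 box [0.4288448  0.17469    0.11015095] [0.44648499 0.18082538 0.11302955]
202 [436.8 186.   92.2] zmed 0.09217720028375875 rect ((437.73577880859375, 187.87808227539062), 26.882980346679688)
62 [437.6 186.8 124.4] zmed 0.1256051006055916 rect ((438.2594299316406, 187.3823699951172), 11.486810684204102)
top ctr [ 637.5 -100.6] case xy [-0.0033 -0.1051] size [97.8 27.8] yaw 1.5 z 0.0311 slope [0.006 0.011]
top ctr [637.  -52.8] case xy [-0.0025 -0.0572] size [97.5 27.6] yaw 1.4 z 0.0314 slope [0.009 0.009]
top ctr [636.1   5.9] case xy [-0.0019  0.0014] size [97.4 28.1] yaw 1.5 z 0.0309 slope [0.02  0.008]
top ctr [638.2  59.5] case xy [0.0016 0.0549] size [97.1 28. ] yaw 1.5 z 0.0307 slope [-0.002  0.041]
side ctr [638.4  57.1] case xy [0.0018 0.0525] size [99.3 32.9] yaw 2.6 z 0.0322 slope [-0.007  0.133]
side ctr [638.1   3.6] case xy [ 0.0001 -0.0009] size [99.3 33.2] yaw 2.6 z 0.0323 slope [-0.002  0.097]
side ctr [635.9 -54.6] case xy [-0.0037 -0.059 ] size [98.7 32.6] yaw 2.6 z 0.0326 slope [0.011 0.104]
side ctr [ 637.3 -103. ] case xy [-0.0035 -0.1075] size [98.4 32. ] yaw 0.5 z 0.0325 slope [0.008 0.104]
```

View pics/side3.png

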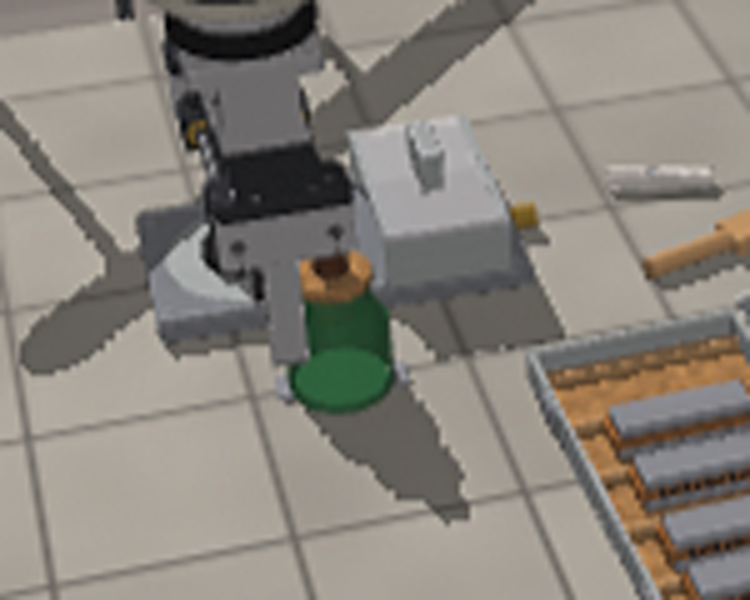

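View pics/top3.png

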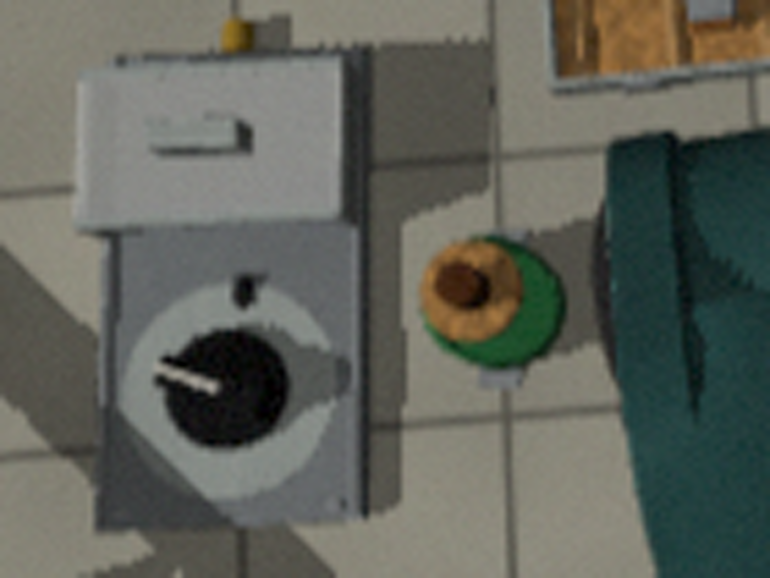

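Side shows the stopper's flange sitting on the rim at crop (335,278). Depth agrees: flange top at 92 mm, handle top at 126 mm, axis within about 1 mm. In the top crop the pointer end is at (158,370), the knob at (225,387), and the mark at (243,290) pointing in at the knob. Now measuring the knob axis, bar angle and mark angle.

```bash
cat > knob.py <<'E'
from h import *
import sys
def knob(I,D,n="top"):
    P=cloud(n,D)
    m=(P[...,2]>.046)&(P[...,2]<.0575)&(np.hypot(P[...,0]-.402,P[...,1]-.337)<.042)&(D>0); p=P[m][:,:2]*1000
    if len(p)>20:
        r=cv2.minAreaRect(p.astype(np.float32)); w,h=r[1]; print(n,"bar",np.round(r[0],1),np.round(r[1],1),"long az",round(r[2] if w>h else r[2]-90,1),"mean",p.mean(0).round(1))
    # disc rim z~.025
    m=(P[...,2]>.02)&(P[...,2]<.032)&(np.hypot(P[...,0]-.402,P[...,1]-.337)<.045)&(D>0); p=P[m][:,:2]*1000
    if len(p)>20: print("disc",len(p),cv2.minEnclosingCircle(p.astype(np.float32)))
    g=I.max(2)
    # dark mark on plate: z<.02
    Q=np.stack([[px2z(n,r,c,.0155) for c in range(512)] for r in range(384)]) if 0 else None
    K,o,R=cam(n); rr,cc=np.mgrid[0:384,0:512]; v=np.stack([(cc-K[0,2])/K[0,0],(rr-K[1,2])/K[1,1],np.ones_like(rr,float)],-1)@R.T; Q=o+v*((.015-o[2])/v[...,2])[...,None]
    d=np.hypot(Q[...,0]-.4025,Q[...,1]-.338)
    m=(g<70)&(d>.041)&(d<.07)&(P[...,2]<.022)&(D>0)
    k,lab,st,ce=cv2.connectedComponentsWithStats(m.astype(np.uint8))
    for i in range(1,k):
        if st[i,4]<4: continue
        q=Q[lab==i][:,:2]*1000; c=q.mean(0)-[402.5,338]; print("dark",st[i,4],q.mean(0).round(1),"az",np.degrees(np.arctan2(c[1],c[0])).round(1),"r",np.hypot(*c).round(1),"min",g[lab==i].min(),"bbox",q.min(0).round(),q.max(0).round())
if __name__=="__main__":
    knob(cv2.imread("pics/raw_top0.png"),np.load("top0.npy")); knob(cv2.imread("pics/raw_t3.png"),np.load("t3.npy")); knob(cv2.imread("pics/raw_side0.png"),np.load("side0.npy"),"side")
E
python3 knob.py
python3 - <<'E'
from h import *
I=cv2.imread("pics/raw_t3.png"); cv2.imwrite("pics/mark3.png",cv2.resize(I[225:280,95:150],None,fx=11,fy=11,interpolation=cv2.INTER_CUBIC))
E
```

```text
top bar [403.  340.1] [58.9 17.6] long az 67.4 mean [402.8 339.5]
disc 271 ((406.6322326660156, 341.4012451171875), 37.666534423828125)
dark 21 [460.3 329.9] az -7.9 r 58.4 min 14 bbox [451. 322.] [467. 334.]
dark 15 [408.2 277.2] az -84.7 r 61.0 min 60 bbox [398. 273.] [416. 280.]
dark 99 [363.8 383.4] az 130.4 r 59.7 min 55 bbox [333. 342.] [420. 406.]
top bar [402.9 339.8] [59.4 17.7] long az 67.8 mean [402.7 339.5]
disc 266 ((403.84393310546875, 343.8013000488281), 37.838314056396484)
dark 14 [462.3 329.9] az -7.7 r 60.4 min 13 bbox [457. 322.] [467. 337.]
dark 10 [411.1 277.2] az -81.9 r 61.4 min 63 bbox [406. 273.] [416. 280.]
dark 96 [363.8 383.5] az 130.4 r 59.7 min 58 bbox [333. 342.] [420. 406.]
side bar [405.1 340.1] [60.1 17.5] long az 68.4 mean [403.6 335.6]
disc 128 ((397.4170837402344, 337.65228271484375), 39.55415725708008)
dark 8 [459.4 334.8] az -3.2 r 56.9 min 18 bbox [452. 329.] [466. 340.]
```

View pics/mark3.png

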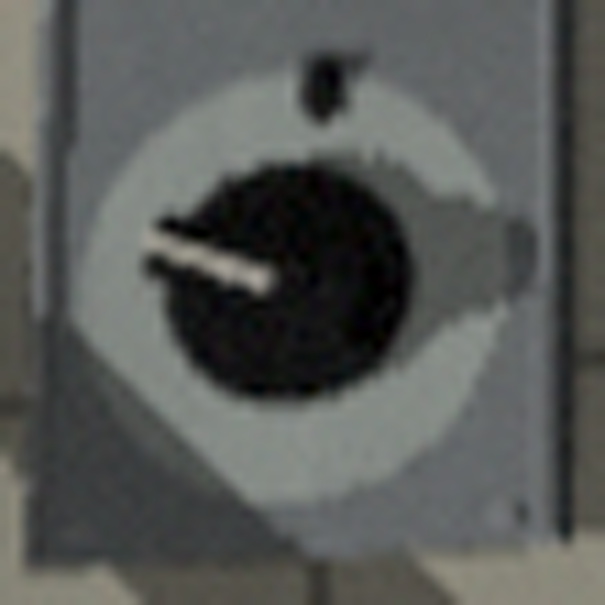

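Run:
```python
from h import *
for z in (.014,.016,.02):
  for (x,y) in ((322,120),(322,75),(322,95)):
    p=px2z("top",225+y/11-.5+.045,95+x/11-.5+.045,z)[:2]*1000; c=p-[403,339.5]; print(z,p.round(1),"az",np.degrees(np.arctan2(c[1],c[0])).round(1),np.hypot(*c).round(1))
# light dial ring: fit ellipse of light-greenish area in top
I=cv2.imread("pics/raw_t3.png"); hsv=cv2.cvtColor(I,cv2.COLOR_BGR2HSV)
# dial ring edge by extents in crop: left x=75..., top y=65, right~500,bottom~505
for (x,y) in ((285,65),(285,505),(72,290),(505,290)):
    print(px2z("top",225+y/11-.5,95+x/11-.5,.0145)[:2].round(4))
# side estimate
I=cv2.imread("pics/raw_side0.png"); cv2.imwrite("pics/mark_side.png",cv2.resize(I[110:165,160:240],None,fx=9,fy=9,interpolation=cv2.INTER_CUBIC))
for a in range(-20,10,5):
    p=(.403+.045*np.cos(np.radians(a)),.3395+.045*np.sin(np.radians(a)),.015); r,c=w2px("side",p); print(a,round((c-160+.5)*9),round((r-110+.5)*9))
```

```text
0.014 [449.8 332.3] az -8.8 47.4
0.014 [462.6 332.1] az -7.1 60.0
0.014 [456.9 332.2] az -7.7 54.4
0.016 [449.6 331.7] az -9.6 47.2
0.016 [462.3 331.5] az -7.7 59.8
0.016 [456.6 331.6] az -8.4 54.2
0.02 [449.1 330.4] az -11.2 46.9
0.02 [461.8 330.2] az -9.0 59.5
0.02 [456.1 330.3] az -9.8 53.9
[0.4663 0.3425]
[0.3437 0.3439]
[0.4077 0.4026]
[0.3981 0.2819]
-20 379 281
-15 380 276
-10 381 270
-5 380 265
0 378 260
5 376 254
```

View pics/mark_side.png

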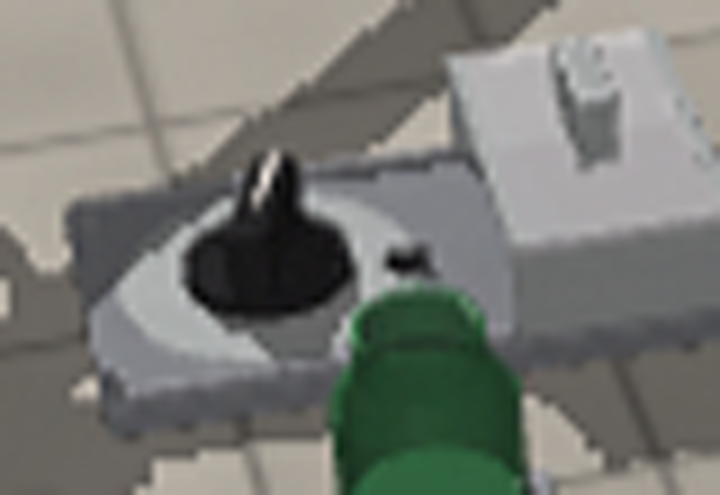

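```bash
cat > ring.py <<'E'
from h import *
from scipy.ndimage import map_coordinates
from scipy.optimize import least_squares
def ring(n,I,z=.0145,c0=(.404,.340)):
    L=cv2.cvtColor(I,cv2.COLOR_BGR2LAB).astype(float); pts=[]
    G=I[...,1].astype(float); 
    for a in np.radians(np.arange(0,360,3)):
        rs=np.arange(.050,.072,.0005); px=np.array([w2px(n,(c0[0]+r*np.cos(a),c0[1]+r*np.sin(a),z)) for r in rs])
        v=map_coordinates(G,px.T,order=1); s=np.convolve(v,np.r_[np.ones(6),-np.ones(6)]/6,'valid')
        i=np.argmax(-s) if 0 else np.argmin(s)  # drop from light (in) to dark (out)
        # conv flips the kernel: s>0 => later bigger
        if s[i]<-14: r=rs[i+5]; pts.append((c0[0]+r*np.cos(a),c0[1]+r*np.sin(a),r))
    p=np.array(pts)
    f=least_squares(lambda q:np.hypot(p[:,0]-q[0],p[:,1]-q[1])-q[2],[*c0,.06],loss="soft_l1",f_scale=.0005)
    res=np.abs(f.fun); print(n,"ring",len(p),f.x.round(4),"med res",np.median(res).round(5)); return f.x
if __name__=="__main__":
    for s in("raw_top0","raw_t3"): ring("top",cv2.imread(f"pics/{s}.png"))
    ring("side",cv2.imread("pics/raw_side0.png"))
E
python3 ring.py; python3 mv.py 403 339 180 157.6
```

```text
t 30.32 pos mm [377.7 -11.5 213.3] jaw az 90.09 tilt 0.05 gap 59.8 F [ 0.4 -0.6 -0. ] j [-0.77 -0.06  0.7   2.21  0.05  0.99  1.48]
shift cm [-2.59 35.05  3.3 ] rotvec [-0.000e+00 -1.000e-03 -1.178e+00] rows lin 5.6 rot 6.3Traceback (most recent call last):
  File "ring.py", line 17, in <module>
    for s in("raw_top0","raw_t3"): ring("top",cv2.imread(f"pics/{s}.png"))
                                   ~~~~^^^^^^^^^^^^^^^^^^^^^^^^^^^^^^^^^^^
  File "ring.py", line 8, in ring
    rs=np.arange(.050,.072,.0005); px=np.array([w2px(n,(c0[0]+r*np.cos(a),c0[1]+r*np.sin(a),z)) for r in rs])
                                                ~~~~^^^^^^^^^^^^^^^^^^^^^^^^^^^^^^^^^^^^^^^^^^^
  File "h.py", line 11, in w2px
    K,o,R=cam(n); q=R.T@(np.array(p)-o); return (K[1,1]*q[1]/q[2]+K[1,2],K[0,0]*q[0]/q[2]+K[0,2])
          ~~~^^^
  File "h.py", line 5, in cam
    i=ctrl.camera_info(n); return np.array(i["intrinsics"]),np.array(i["origin"]),Rot.from_quat(i["rotation"]).as_matrix()
ValueError: time passes only in moves, steps and waits
```

```bash
sed -i 's/^def cam(n):/from functools import lru_cache\n@lru_cache\ndef cam(n):/' h.py; python3 ring.py
```

```text
top ring 105 [0.4047 0.3403 0.0593] med res 0.0007
top ring 105 [0.4047 0.3403 0.0592] med res 0.0008
side ring 83 [0.4048 0.341  0.0592] med res 0.00153
```

```bash
python3 -m handwheel '[[5,-2.6,35,0,0,0,-1.18],[5,-2.6,35,0,0,0,-1.18],[5,-2.6,35,0,0,0,-1.18],[5,-2.6,35,0,0,0,-1.18],[5,-2.6,35,0,0,0,-1.18],[5,-2.6,35,0,0,0,-1.18],[5,-2.6,35,0,0,0,-1.18],[5,-2.6,35,3,0,0,-1.18],[5,-2.6,35,6,0,0,-1.18],[5,-2.6,35,9,0,0,-1.18],[5,-2.6,35,9,0,0,-1.18],[5,-2.6,35,9,0,0,-1.18]]'; python3 mv.py 403 339 46 157.6
```

```text
t: 31.82
position: [0.4037, 0.3383, 0.1243]
ee_rot: [-0.557, 0.831, 0.0, 0.0]
force: [0.7, 0.6, 0.3]
finger_gap: 0.0502
t 31.82 pos mm [403.7 338.3 124.3] jaw az 157.64 tilt 0.03 gap 50.2 F [0.7 0.6 0.3] j [-1.02  0.38  0.32  1.96 -0.16  0.83  2.14]
shift cm [-0.04  0.1   7.83] rotvec [-0.     0.     0.001] rows lin 1.3 rot 0.0
```

```bash
python3 mv.py 404 339.5 46 157.6|tail -1; python3 -m handwheel '[[5,-0.1,0.1,4,0,0,0],[5,-0.1,0.1,7.5,0,0,0],[5,-0.1,0.1,7.8,0,0,0],[5,-0.1,0.1,7.8,0,0,0],[1,-0.1,0.1,7.8,0,0,0],[1,-0.1,0.1,7.8,0,0,0],[1,-0.1,0.1,7.8,0,0,0],[1,-0.1,0.1,7.8,0,0,0],[1,-0.1,0.1,7.8,0,0,0]]'; python3 mv.py 404 339.5 46 81
```

```text
shift cm [-0.12  0.02  7.83] rotvec [-0.     0.     0.001] rows lin 1.3 rot 0.0
t: 32.95
position: [0.4031, 0.3392, 0.0457]
ee_rot: [-0.556, 0.831, 0.0, 0.0]
force: [-1.0, -1.3, 5.7]
finger_gap: 0.0176
t 32.95 pos mm [403.1 339.2  45.7] jaw az 157.62 tilt 0.02 gap 17.6 F [-1.  -1.3  5.7] j [-0.99  0.5   0.28  2.   -0.22  0.67  2.19]
shift cm [-0.06 -0.08 -0.03] rotvec [0.    0.    1.337] rows lin 0.0 rot 7.2
```

```bash
python3 -m handwheel '[[1,0,0,0,0,0,0.15],[1,0,0,0,0,0,0.3],[1,0,0,0,0,0,0.45],[1,0,0,0,0,0,0.6],[1,0,0,0,0,0,0.75],[1,0,0,0,0,0,0.9],[1,0,0,0,0,0,1.05],[1,0,0,0,0,0,1.2],[1,0,0,0,0,0,1.33],[1,0,0,0,0,0,1.33],[1,0,0,0,0,0,1.33]]'; python3 mv.py 404 339.5 46 81
```

```text
t: 34.33
position: [0.4024, 0.3404, 0.0457]
ee_rot: [0.074, 0.997, 0.001, -0.0]
force: [-4.3, 5.3, 6.1]
finger_gap: 0.0179
t 34.33 pos mm [402.4 340.4  45.7] jaw az 81.48 tilt 0.08 gap 17.9 F [-4.3  5.3  6.1] j [-1.25  0.57  0.62  2.   -0.5   0.72  1.1 ]
shift cm [-0.17 -0.07 -0.03] rotvec [ 0.001 -0.001  0.008] rows lin 0.0 rot 0.0
```

Release, rise clear and look.

```bash
python3 -m handwheel '[[4,0,0,0,0,0,0],[4,0,0,0,0,0,0],[4,0,0,0,0,0,0],[4,0,0,-3,0,0,0],[4,0,0,-8,0,0,0],[4,0,0,-14,0,0,0],[4,20,0,-14,0,0,0],[4,20,0,-14,0,0,0],[4,20,0,-14,0,0,0],[4,20,0,-14,0,0,0]]'; python3 mv.py
cat > kk.py <<'E'
from h import *; from knob import knob; from ring import ring; import sys
I,D=ctrl.read_camera("top"); cv2.imwrite(f"pics/raw_k{sys.argv[1]}.png",I); cv2.imwrite(f"pics/k{sys.argv[1]}.png",cv2.resize(I[200:285,90:190],None,fx=7,fy=7,interpolation=cv2.INTER_CUBIC)); knob(I,D); c=ring("top",I)
I,D=ctrl.read_camera("side"); cv2.imwrite(f"pics/ks{sys.argv[1]}.png",cv2.resize(I[100:175,150:250],None,fx=7,fy=7,interpolation=cv2.INTER_CUBIC)); knob(I,D,"side")
E
python3 kk.py 1
```

```text
t: 35.58
position: [0.2015, 0.3695, 0.1854]
ee_rot: [0.072, 0.997, 0.0, -0.001]
force: [0.7, -1.1, 0.7]
finger_gap: 0.0402
t 35.58 pos mm [201.5 369.5 185.4] jaw az 81.71 tilt 0.09 gap 40.2 F [ 0.7 -1.1  0.7] j [-1.85  0.11  0.76  2.15 -0.1   0.91  0.39]
top bar [402.7 339.3] [18.7 60. ] long az -8.9 mean [402.6 339.3]
disc 226 ((407.34686279296875, 339.3068542480469), 37.46489715576172)
dark 22 [459.5 330.7] az -7.3 r 57.5 min 8 bbox [448. 322.] [467. 337.]
dark 16 [439.2 287.3] az -54.1 r 62.6 min 55 bbox [429. 282.] [445. 294.]
dark 100 [363.4 383.1] az 130.9 r 59.6 min 53 bbox [333. 342.] [420. 406.]
top ring 94 [0.4048 0.3402 0.0592] med res 0.00072
side bar [404.5 339. ] [26.3 61. ] long az -21.2 mean [404.3 336.1]
disc 119 ((402.3182678222656, 334.7565612792969), 42.95915222167969)
```

View pics/k1.png

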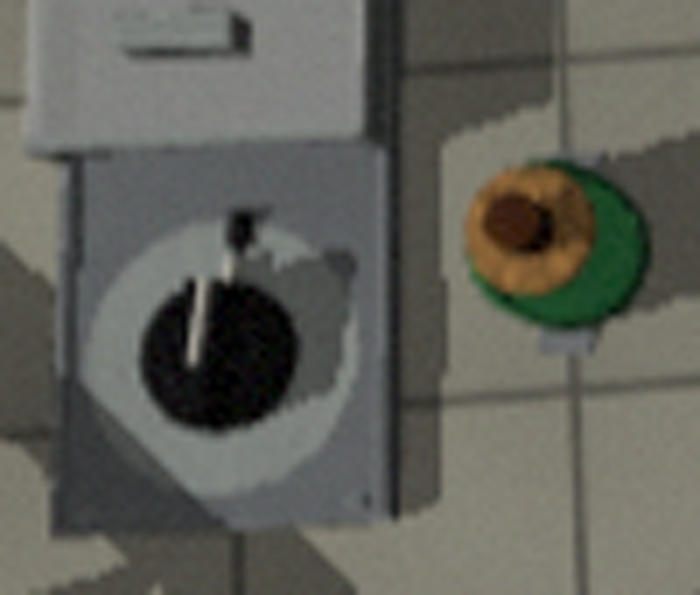

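View pics/ks1.png

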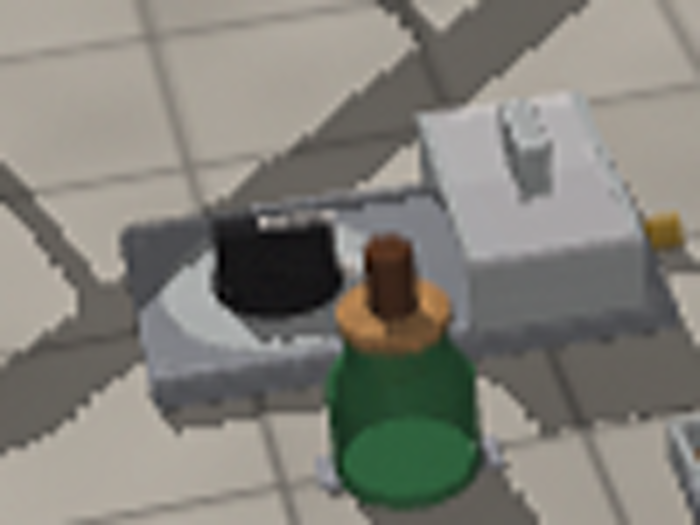

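Run:
```python
from h import *
I=cv2.imread("pics/raw_k1.png"); cv2.imwrite("pics/k1z.png",cv2.resize(I[225:260,105:140],None,fx=16,fy=16,interpolation=cv2.INTER_CUBIC))
ax=np.array([404.3,340.0])
for nm,(x,y) in {"foot":(232,268),"markmid":(241,230),"markin":(238,250)}.items():
  for z in (.0145,.025):
    p=px2z("top",200+(y+.5)/7-.5,90+(x+.5)/7-.5,z)[:2]*1000; c=p-ax; print(nm,z,p.round(1),np.degrees(np.arctan2(c[1],c[0])).round(1),np.hypot(*c).round(1))
```

```text
foot 0.0145 [442.6 335.6] -6.5 38.5
foot 0.025 [441.3 332.3] -11.7 37.8
markmid 0.0145 [459.1 331.4] -8.9 55.5
markmid 0.025 [457.7 328.1] -12.5 54.7
markin 0.0145 [450.3 332.9] -8.8 46.6
markin 0.025 [449.  329.6] -13.1 45.9
```

View pics/k1z.png

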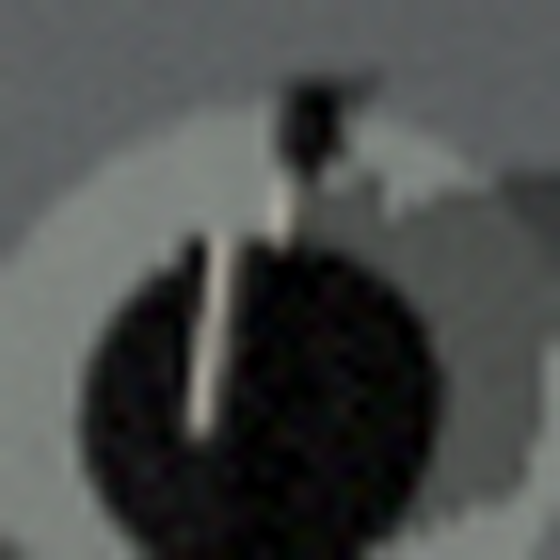

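The bar runs at −8.9° and the mark is at about −9° (up to −12° if the mark is raised), so they agree within the ±7.6° tolerance. The white foot at zoom (287,205) leads to the mark at (312,140). Next is the lock tab.

```bash
cat > tab.py <<'E'
from h import *
for n in("top","side"):
    I,D=ctrl.read_camera(n);P=cloud(n,D)
    box=(P[...,0]>.34)&(P[...,0]<.62)&(P[...,1]>.25)&(P[...,1]<.43)&(D>0)
    for nm,lo,hi in(("tab",.080,.095),("tabside",.066,.095),("hood",.052,.066)):
        p=P[box&(P[...,2]>lo)&(P[...,2]<hi)]
        if len(p)<8: continue
        r=cv2.minAreaRect((p[:,:2]*1000).astype(np.float32)); print(n,nm,len(p),"rect",np.round(r[0],1),np.round(r[1],1),round(r[2],1),"mean",(p.mean(0)*1000).round(1),"x",np.percentile(p[:,0],[2,98]).round(4),"y",np.percentile(p[:,1],[2,98]).round(4))
E
python3 tab.py; python3 mv.py 500 340 180 90
```

```text
top tab 100 rect [535.5 336.3] [51.  15.9] 87.7 mean [535.  336.6  87.5] x [0.5279 0.5439] y [0.3124 0.3603]
top tabside 120 rect [532.2 320.3] [83.8 21. ] 79.3 mean [534.  334.9  85.1] x [0.5272 0.5438] y [0.3107 0.3601]
top hood 1382 rect [477.3 337.9] [147.5 208.4] 88.3 mean [527.6 335.4  58.4] x [0.3955 0.5793] y [0.265  0.4071]
side tab 45 rect [536.3 333.5] [53.  15.8] 88.0 mean [535.3 330.9  88.7] x [0.5288 0.5445] y [0.3075 0.3588]
side tabside 69 rect [539.8 344.3] [77.3 29.2] 70.6 mean [535.2 326.9  83.5] x [0.5283 0.5445] y [0.3073 0.3595]
side hood 572 rect [478.1 333.6] [209.7 153.3] 1.1 mean [524.4 324.6  59.8] x [0.3877 0.5796] y [0.2604 0.4065]
t 35.77 pos mm [205.7 368.9 185.6] jaw az 81.4 tilt 0.01 gap 40.1 F [ 0.3 -0.2 -0.4] j [-1.85  0.11  0.76  2.15 -0.1   0.91  0.39]
shift cm [-29.53   1.55   0.56] rotvec [ 0.    0.   -0.15] rows lin 4.7 rot 0.8
```

```bash
python3 mv.py 577 334 180 88|tail -1; python3 -m handwheel '[[0,-37.2,2,0,0,0,-0.115],[0,-37.2,2,0,0,0,-0.115],[0,-37.2,2,0,0,0,-0.115],[0,-37.2,2,0,0,0,-0.115],[0,-37.2,2,0,0,0,-0.115],[0,-37.2,2,0,0,0,-0.115],[0,-37.2,2,0,0,0,-0.115],[0,-37.2,2,0,0,0,-0.115],[0,-37.2,2,0,0,0,-0.115]]'; python3 mv.py 577 334 82 88
```

```text
shift cm [-37.23   2.1    0.56] rotvec [ 0.     0.    -0.115] rows lin 6.0 rot 0.6
t: 36.9
position: [0.5751, 0.3335, 0.1854]
ee_rot: [0.017, 1.0, 0.0, -0.0]
force: [-0.4, -0.3, 0.4]
finger_gap: 0.0009
t 36.9 pos mm [575.1 333.5 185.4] jaw az 88.04 tilt 0.03 gap 0.9 F [-0.4 -0.3  0.4] j [-1.07  0.63  0.74  1.56 -0.46  1.13  1.31]
shift cm [-0.19  0.06 10.34] rotvec [ 0.    -0.001  0.001] rows lin 1.7 rot 0.0
```

```bash
python3 -m handwheel '[[0,-0.2,0,6,0,0,0],[0,-0.2,0,10.3,0,0,0],[0,-0.2,0,10.3,0,0,0],[0,-0.2,0,10.3,0,0,0]]'; python3 -m handwheel '[[0,1,0,0,0,0,0],[0,1.5,0,0,0,0,0],[0,2,0,0,0,0,0],[0,2.5,0,0,0,0,0],[0,3.0,0,0,0,0,0],[0,3.0,0,0,0,0,0]]'; python3 mv.py;python3 tab.py | grep tab
```

```text
t: 37.4
position: [0.5781, 0.3338, 0.0843]
ee_rot: [0.017, 1.0, 0.0, 0.001]
force: [-0.2, -0.2, 1.0]
finger_gap: 0.0008
t: 38.15
position: [0.5476, 0.3343, 0.0825]
ee_rot: [0.017, 1.0, -0.0, -0.0]
force: [-0.0, 0.8, 0.6]
finger_gap: 0.0008
t 38.15 pos mm [547.6 334.3  82.5] jaw az 88.02 tilt 0.02 gap 0.8 F [-0.   0.8  0.6] j [-1.07  0.71  0.68  1.69 -0.53  0.94  1.35]
top tab 82 rect [528.7 335.8] [50.1 16.1] 85.0 mean [527.  331.9  87.2] x [0.5205 0.5359] y [0.312  0.3604]
top tabside 102 rect [528.7 336.1] [50.2 16.3] 87.8 mean [526.4 331.7  84.3] x [0.5206 0.5357] y [0.3114 0.3601]
side tab 67 rect [530.7 331.5] [34.2 47.6] 28.0 mean [534.6 327.6  89.2] x [0.5222 0.5539] y [0.3073 0.3575]
side tabside 98 rect [528.  335.3] [40.3 56.5] 39.3 mean [533.6 325.9  84.3] x [0.5215 0.554 ] y [0.3075 0.358 ]
```

```bash
python3 -m handwheel '[[0,1,0,0,0,0,0],[0,2,0,0,0,0,0],[0,3,0,0,0,0,0],[0,4,0,0,0,0,0],[0,5,0,0,0,0,0],[0,6,0,0,0,0,0],[0,7,0,0,0,0,0],[0,8,0,0,0,0,0],[0,9,0,0,0,0,0],[0,10,0,0,0,0,0],[0,11,0,0,0,0,0],[0,11.6,0,0,0,0,0],[0,11.8,0,0,0,0,0],[0,11.8,0,0,0,0,0]]'; python3 mv.py;python3 tab.py | grep tab
```

```text
t: 40.0
position: [0.4299, 0.3385, 0.0825]
ee_rot: [0.017, 1.0, 0.0, -0.0]
force: [-0.2, 0.0, -0.8]
finger_gap: 0.0004
t 40.0 pos mm [429.9 338.5  82.5] jaw az 88.01 tilt 0.02 gap 0.4 F [-0.2  0.  -0.8] j [-1.28  0.56  0.72  1.94 -0.5   0.82  1.25]
top tab 25 rect [406.2 330.1] [ 5.8 29.1] 1.3 mean [405.9 330.8  87.1] x [0.4032 0.4087] y [0.3163 0.3446]
top tabside 33 rect [394.1 320.2] [52.  22.3] 43.0 mean [404.1 328.4  84. ] x [0.3901 0.4087] y [0.3137 0.3446]
side tab 70 rect [413.6 339.2] [35.6 48.9] 27.4 mean [417.2 332.9  88.2] x [0.4045 0.4381] y [0.3135 0.3621]
side tabside 101 rect [421.4 337.7] [55.  35.3] 89.6 mean [417.1 329.9  83.7] x [0.4041 0.4386] y [0.3121 0.362 ]
```

Now push gently until the force shows the stop.

```bash
python3 -m handwheel '[[0,0.3,0,0,0,0,0],[0,0.6,0,0,0,0,0],[0,0.8,0,0,0,0,0],[0,0.8,0,0,0,0,0]]';python3 -m handwheel '[[0,0.1,0,0,0,0,0],[0,0.2,0,0,0,0,0],[0,0.2,0,0,0,0,0]]'
```

```text
t: 40.6
position: [0.4217, 0.3386, 0.0825]
ee_rot: [0.017, 1.0, -0.0, -0.0]
force: [0.1, -0.3, -0.0]
finger_gap: 0.0007
t: 40.98
position: [0.4209, 0.3386, 0.0825]
ee_rot: [0.018, 1.0, 0.0, 0.001]
force: [7.0, 0.6, -5.9]
finger_gap: 0.0002
```

The force rose at x≈421 mm, where I predicted the stop. Backing off and checking everything.

```bash
python3 -m handwheel '[[0,-1,0,0,0,0,0],[0,-2,0,0,0,0,0],[0,-2,0,-6,0,0,0],[0,-2,0,-12,0,0,0],[0,-2,-6,-14,0,0,0],[0,-2,-12,-14,0,0,0],[0,0,-18,-14,0,0,0],[0,2,-24,-14,0,0,0],[0,4,-30,-14,0,0,0],[0,6,-35,-14,0,0,0],[0,6,-40,-14,0,0,0],[0,6,-40,-14,0,0,0],[0,6,-40,-14,0,0,0]]'; python3 mv.py;python3 tab.py; python3 kk.py 2; python3 case.py 4
python3 - <<'E'
from h import *
I,D=ctrl.read_camera("side"); cv2.imwrite("pics/side9.png",cv2.resize(I,(768,576),interpolation=cv2.INTER_CUBIC))
I,D=ctrl.read_camera("top"); cv2.imwrite("pics/top9.png",cv2.resize(I,(768,576),interpolation=cv2.INTER_CUBIC)); P=cloud("top",D)
m=(P[...,2]>.085)&(P[...,2]<.14)&(np.hypot(P[...,0]-.438,P[...,1]-.187)<.05)&(D>0); p=P[m]
for lo,hi in((.085,.1),(.11,.14)):
  q=p[(p[:,2]>lo)&(p[:,2]<hi)]
  if len(q): print(len(q),(q.mean(0)*1e3).round(1),"rect",cv2.minEnclosingCircle((q[:,:2]*1000).astype(np.float32)))
E
```

```text
t: 42.6
position: [0.3463, -0.0591, 0.2227]
ee_rot: [0.018, 1.0, 0.0, 0.0]
force: [-0.4, 0.5, 0.2]
finger_gap: 0.0005
t 42.6 pos mm [346.3 -59.1 222.7] jaw az 87.95 tilt 0.01 gap 0.5 F [-0.4  0.5  0.2] j [-1.16 -0.35  1.06  2.25  0.34  1.09  1.25]
top tab 100 rect [402.  340.1] [51.1 14.8] 85.7 mean [402.6 340.7  88. ] x [0.395  0.4104] y [0.3154 0.3647]
top tabside 118 rect [402.3 340. ] [51.  15.2] 86.9 mean [402.  337.7  85.6] x [0.3947 0.4104] y [0.3153 0.3644]
top hood 1399 rect [402.9 340.9] [149.6  89.9] 88.3 mean [402.3 339.5  58.7] x [0.3593 0.4462] y [0.269 0.411]
side hood 92 rect [440.2 339.8] [ 22. 147.] 2.1 mean [440.2 348.4  60.4] x [0.4316 0.4487] y [0.2722 0.4109]
top bar [401.3 337.1] [80.6 79.7] long az 33.4 mean [401.  333.4]
dark 32 [461.6 320.7] az -16.3 r 61.6 min 2 bbox [457. 297.] [467. 337.]
dark 50 [346.3 368.7] az 151.3 r 64.1 min 56 bbox [333. 342.] [360. 390.]
top ring 84 [0.4026 0.3356 0.0579] med res 0.00273
top ctr [ 637.1 -100.5] case xy [-0.0037 -0.1049] size [95.3 28. ] yaw 1.4 z 0.0307 slope [0.003 0.013]
top ctr [637.4 -52.7] case xy [-0.0021 -0.
[... 158 characters left out ...]
.032]
top ctr [636.8   6. ] case xy [-0.0011  0.0015] size [90.2 28.1] yaw 1.5 z 0.0308 slope [0.003 0.012]
side ctr [640.1  57.4] case xy [0.0035 0.0529] size [32.7 95.9] yaw -1.7 z 0.0325 slope [-0.004  0.081]
side ctr [637.5   4.3] case xy [-0.0005 -0.0002] size [99.3 32.8] yaw 2.3 z 0.0322 slope [0.014 0.114]
side ctr [635.4 -53.6] case xy [-0.0041 -0.058 ] size [96.3 32. ] yaw 0.2 z 0.0323 slope [0.005 0.091]
side ctr [ 635.9 -102.3] case xy [-0.005  -0.1067] size [94.1 31.4] yaw 0.9 z 0.0327 slope [0.016 0.073]
202 [436.9 186.1  92.2] rect ((438.1610107421875, 188.1729278564453), 26.9361629486084)
61 [437.8 186.7 125.7] rect ((437.9812316894531, 186.85394287109375), 11.432939529418945)
```

View pics/k2.png

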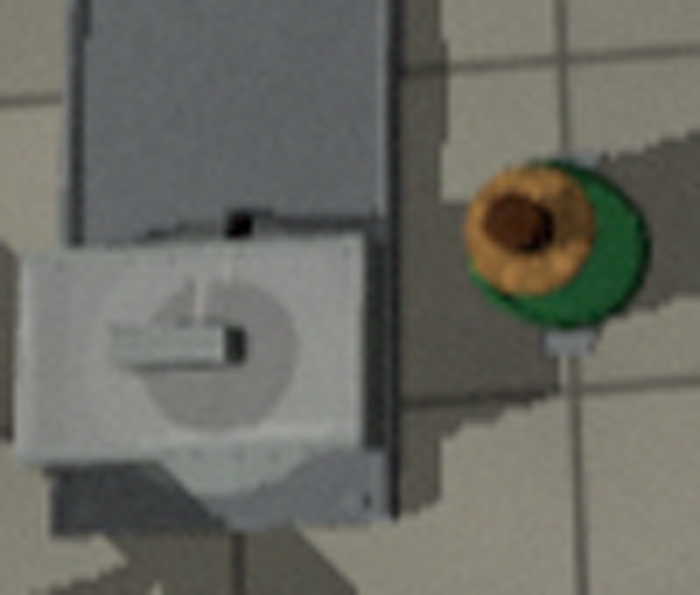

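View pics/top9.png

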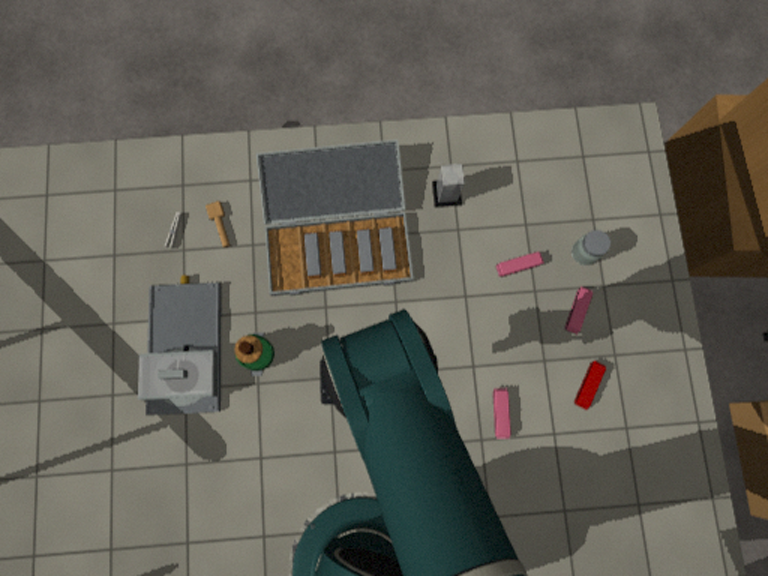

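View pics/side9.png

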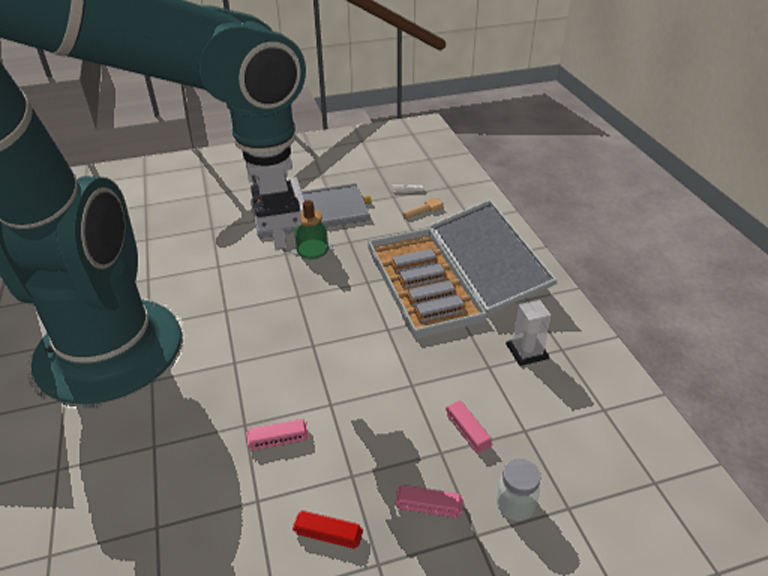

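The top picture shows the lock over the knob at (178,372), with its tab moved from x=535.5 to 402 mm (about 134 mm). Through the hood the pointer is still aligned with the mark. The stopper is home at (255,350), and the four harmonicas lie in four bays. The other objects and the look-alikes haven't moved, and the arm is clear of everything.

```bash
python3 -c "
from cell import ctrl
print(ctrl.job_done())"
```

```text
the job is handed in; nothing more can be done
None
```

The job is handed in, after about 43 s of the 210 s allowed. I laid the four grey harmonicas on the ledge in bays 1–4, seated the stopper, turned the knob about 77° clockwise to the mark, and pushed the lock to its stop. I left the pink and red look-alikes alone, and the objects to be left alone show no visible movement.

What my last checks showed:
- **Harmonicas:** all four lie flat, with tops at 31–32 mm and within about 2–3° of the case's axis. The one in bay 2 sits about 3 mm off the bay's middle. The side camera's slopes and yaws were noisier than the top camera's. None was knocked aside that I saw.
- **Stopper:** the flange top measured 92 mm (93 expected), the handle top 125.7 mm, and the axis was within about 1 mm of the jar's.
- **Pointer:** with the bar at −8.9° and the mark between −9° and −12° depending on its assumed height, the error is about 2.5 mm at most, against the 6 mm allowed. The jar blocked the side camera's view of the mark, so this rests on the top camera. After the lock closed I could only check the pointer by eye, through the hood.
- **Lock:** the tab travelled about 133.5 mm of 135 by camera, and the force rose where I expected the stop.

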